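Clear the shoreline seam, then dial the blue paint round and hold it

ROBOT

A 6-joint arm with a two-finger parallel gripper is mounted at the origin on the work surface. World frame = base frame: x ahead of the robot, y to its left, z up, the work surface at z = 0. Lengths are in m, angles in rad, forces in N, time in s.
With the tool pointing down it reaches from about 0.325 to 0.775 m from the base axis. Payload 5.5 kg.
Tool frame: the origin (TCP) lies at the very end of the fingers, on their centre line; the grasp point (between the pads) lies 19 mm behind it; z points along the fingers, y is the direction in which the jaws open and shut (so a half turn about z gives the same grasp; the last joint's range is limited). The gripper opens to 88 mm and grips with 3 to 60 N. Pads are 20 mm wide; open, the fingers measure 115 mm over their backs; the gripper's body (75 mm by 178 mm) begins 61 mm behind the grasp point.
Start: joints at [1.183, 0.091, 1.231, -0, 1.82, -0.057], TCP at [0.195, 0.567, 0.223] pointing down, gripper open.
Joint ranges: [-2.87, 2.87], [-0.86, 2.18], [0.17, 2.46], [-1.51, 4.65], [0.06, 2.69], [-2.65, 2.65]. Speed limits (rad/s): [2.57, 2.57, 3.01, 3.14, 3.14, 3.14].

INTERFACE

Orientations are given as a unit quaternion [x, y, z, w].
In Python, from plant import get_state, vision, order gives the robot as it stands.
- The arm moves only by the tool arm_command, never from a script. Its argument "steps" is a list of rows, each an object with "translation": the shift along the tool's x, y, z in units of 0.03 m (1.0 is 0.03 m), a list of three; "delta_rot": the turn, a rotation vector about the tool's x, y, z in units of 8 degrees (1.0 is 8 degrees), a list of three. A call has 1 to 5 rows; each row shifts and turns the pose as measured when the row begins, along the tool's axes as they then stand; what a row does not reach is not made up. A row lasts 1/10 s, in which the tool goes at most 50 mm and 8.59 degrees, less where a joint would pass 70% of its speed; a pose out of reach is approached as far as the arm can. A call with a number of a shift or a turn outside -1 to 1 is refused whole. A call with a gripper value outside its range is refused whole. "gripper" is the gripper's target within -1 to 1 (fully open at 1, half-way at 0, shut at -1), set as the call begins (left out, the last holds). The fingers move at their own pace and stop on an object; the grip force is fixed at half the most. Time passes only in rows, so rows that do not move let the fingers close. It gives the time, the measured TCP pose, the force and the opening at its end, in the units of the state.
- get_state(): the state, without advancing time (a new reading comes with each control period).
- vision.read_camera(name): name is "scene" or "side" or "wrist"; returns a dict with "color" (384x512x3 uint8, blue, green, red), "camera_matrix" (3x3 intrinsics, pixels), "R" (3x3) and "t" (3): a world point X has camera coordinates R X + t. Camera axes: x right, y down, z forward; pixel columns grow to the right and rows downward; lengths in m; the calibration is good to about 2 mm. A picture is of the moment at which its call begins. There is no depth.
- order.sign_off(): hands the job in, once; it reports no verdict.
The state is a dict: "time_s": time; "joints": joint angles; "joint_velocities": joint speeds; "joint_torque": joint torques, N m; "tool_pos": TCP position; "ee_rot": TCP orientation; "contact_force": force on the tool from outside, world axes, zero at the start; "moment": the same for the moment, N m; "gripper_width": finger opening in m.
Only numpy, scipy, OpenCV 4.12 (cv2) and the standard library are available. Lean on these libraries where they do the work, as an engineer would, in place of code of your own. Each camera call takes 0.05 s, during which the arm holds its last target.

TASK

Get the sea base ready for touching up: take the red-handled stylus from its stand and, starting at the end beside the brass stud, run its steel tip slowly and lightly down in the open seam between blue sea and grey shore, all the way to the other end. Then put the tip in the brass hole on the rim of the paint carousel and gently turn it with the stylus alone (no fingers on the carousel) until the blue-lidded jar stands at the front, in line with the brass pointer. Finish there, still gripping the stylus in the hole so that the turntable is held still, and leave everything else on the desk alone.

Things in the scene. Friction and masses are not known exactly. Their poses are not given: they have to be found in the camera images.
- stylus: Loose stylus, 139 mm long, about 60 g, standing upright in the stand at the start. Origin at its rounded tip (lowest point), z up along it. Steel rod 8 mm in diameter from 0 to 55 mm, then a red square handle 16 x 16 mm (faces along the stylus's own x and y, which are at the stand's yaw) from 55 to 135 mm, brass button on top. Grip the handle from above, about 95 mm above the tip; any lower and the gripper may come near the jar lids when turning the carousel.
- stylus_tip (a point): The lowest point of the stylus's rounded steel tip (tip radius 4 mm).
- stand: Fixed wooden stand block 60 x 60 x 60 mm, origin at the centre of its underside. A vertical 10 mm hole through its middle takes the stylus rod; the handle's underside rests on the block's top, so the tip sits 5 mm above the desk. Lift at least 60 mm to draw it out.
- seabase: Fixed clay sea base, 152 x 76 x 24 mm (x, y, z), origin at centre of underside, at any yaw. +y half blue sea, -y half grey shore; between them an open seam (groove) 14 mm wide, 10 mm deep, its bare cream floor at height 14 mm, open at both ends, on the centre line y = 10 mm * sin(2 pi x / 160 mm). A flat 12 mm brass stud on the shore at x = -62, y = -27 mm marks the starting end (-x).
- seam0 (a point): Seam centre line on the groove floor near the brass stud, own x = -56 mm: where the run starts.
- seam1 (a point): Seam centre line on the groove floor, own x = -28 mm.
- seam2 (a point): Seam centre line on the groove floor, own x = 0.
- seam3 (a point): Seam centre line on the groove floor, own x = +28 mm.
- seam4 (a point): Seam centre line on the groove floor, own x = +56 mm: where the run ends.
- carousel_base: Fixed round base of the paint carousel, 140 mm in diameter and 22 mm high, origin on the axis at desk level. A brass pointer 8 mm high lies on the desk and runs out from it along its own -x, to 132 mm from the axis: this is the front. On it turns a light wooden turntable 168 mm in diameter (top 40 mm above the desk) with six jars of 34 mm diameter fixed on it, lid tops 82 mm above the desk, centres 52 mm from the axis: one blue lid, the others white, yellow, black, red.
- carousel (a joint): Angle of the turntable, rad, growing anticlockwise seen from above; 0 or any multiple of 2 pi (6.283) = blue jar in line with the pointer. It turns freely either way with light friction (about 0.02 N m), no detents, and does not coast. Starts 1 rad or more away from the front on either side.
- dial_hole (a point): Centre of the mouth of the brass socket on the turntable's rim, right outside the blue jar, 95 mm from the axis, mouth 46 mm above the desk. Socket 25 mm outside diameter; its hole is 18 mm in diameter and 20 mm deep (floor 26 mm above the desk). It turns with the turntable.
- blue_jar (a point): Centre of the top of the blue lid; turns with the turntable, 52 mm from the axis.
- front_mark (a point): Fixed point over the pointer's line, 52 mm from the axis and 82 mm above the desk: where the centre of the blue lid's top should come.
- bottle: Bystander: bulbous clear bottle, 112 mm diameter, 190 mm tall, upright; origin at its underside.
- wheel: Bystander: brass miniature ship's wheel lying flat, 85 mm; origin at its centre underside.
- pliers: Bystander: long-nosed pliers with green handles, about 170 mm, lying flat; origin at the pivot's underside.
- mast: Bystander: cedar mast blank, 12 mm rod 180 mm long, lying; origin at its underside.
- gluepot: Bystander: glue jar with orange cap, 44 mm diameter, 60 mm tall; origin at its underside.
- sander: Bystander: cork sanding block 70 x 45 x 30 mm; origin at its underside.
- hull: Bystander: small wooden three-masted hull on a block, 110 mm long, 94 mm tall; origin at its underside.

How it is judged:
On the way, in this order (a step that is already met when the one before it is completed fails the run):
1. the held stylus's tip is down in the seam at the brass-stud end (distance between stylus_tip and seam0 below 0.008 m and contact force between the fingers and stylus above 1 N), for 0.02 s.
2. the held stylus's tip is down in the seam at a quarter of the way (distance between stylus_tip and seam1 below 0.008 m and contact force between the fingers and stylus above 1 N), for 0.02 s.
3. the held stylus's tip is down in the seam at the middle (distance between stylus_tip and seam2 below 0.008 m and contact force between the fingers and stylus above 1 N), for 0.02 s.
4. the held stylus's tip is down in the seam at three quarters of the way (distance between stylus_tip and seam3 below 0.008 m and contact force between the fingers and stylus above 1 N), for 0.02 s.
5. the held stylus's tip is down in the seam at the far end (distance between stylus_tip and seam4 below 0.008 m and contact force between the fingers and stylus above 1 N), for 0.02 s.
6. the held stylus's tip is in the carousel's brass hole, with the blue jar still away from the front (horizontal distance between stylus_tip and dial_hole below 0.008 m and z of stylus_tip in the frame of dial_hole below -0.006 m and contact force between the fingers and stylus above 1 N and horizontal distance between blue_jar and front_mark above 0.03 m), for 0.1 s.
At the end, for the whole second after the job is handed in: The blue lid's centre is within 8 mm of its place in line with the pointer, the turntable is still (below 0.05 rad/s), and the stylus is gripped by the fingers with its tip at least 6 mm down in the brass hole (horizontal distance between blue_jar and front_mark below 0.008 m and horizontal distance between stylus_tip and dial_hole below 0.008 m and z of stylus_tip in the frame of dial_hole below -0.006 m and contact force between the fingers and stylus above 1 N and velocity of joint carousel between -0.05 and 0.05 rad/s); the arm keeps its last pose, push and grip.
It fails at once if the robot touches the carousel itself (contact force between any of the fingers, the arm and carousel_base above 0.5 N).
It fails at once if the stylus is pressed hard (over 25 N) on the sea base (contact force between stylus and seabase above 25 N).
It fails at once if the stylus is rushed (over 0.1 m/s) along the bottom of the seam (z of stylus_tip in the frame of seabase below 0.018 m and x of stylus_tip in the frame of seabase between -0.076 and 0.076 m and y of stylus_tip in the frame of seabase between -0.038 and 0.038 m and linear speed of stylus above 0.1 m/s).
It fails at once if the carousel is spun fast (over 3 rad/s) (velocity of joint carousel above 3 rad/s or velocity of joint carousel below -3 rad/s).
It fails at once if a bystander is moved by more than 15 mm (distance of any of bottle, wheel, pliers, mast, gluepot, sander, hull from where it was at the start of the episode above 0.015 m).
It also fails if it takes over 67 s, if anything falls off the work surface, if the arm or the gripper's body presses on something with over 40 N, if the wrist force passes 120 N, or if a joint passes its speed limit or range.

## Working session

There is one attempt and no reset: what is moved stays moved. The work goes in short steps, Python scripts to look and compute and a tool call to move; the robot and the scene stay as the last step left them, time stands still between calls to the robot, and variables do not carry over. Pictures are saved under pics/ and viewed, and the job is handed in when it is done.

Besides the shell and the picture viewer there is one more tool, called after "Call:" as a command line: name --argument value ..., lists and objects as JSON in quotes. arm_command: Moves the arm, as the interface text tells. Shifts and turns lie within -1 to 1; 1 stands for 0.03 m of shift or 8 degrees of turn. Its arguments: {"type":"object","properties":{"steps":{"type":"array"},"gripper":{"type":"number"}},"required":["steps"]}

```bash
ls; mkdir -p pics
python3 - <<'E'
from plant import get_state, vision, order
import cv2, pickle
s=get_state(); print({k:s[k] for k in ('time_s','tool_pos','ee_rot','gripper_width','contact_force')})
d={}
for n in ('scene','side','wrist'):
    c=vision.read_camera(n); d[n]=c; cv2.imwrite(f'pics/{n}0.png',c['color'])
    print(n,c['camera_matrix'],c['R'],c['t'])
pickle.dump(d,open('cams0.pkl','wb'))
E
```

```text
pics
{'time_s': 0.0, 'tool_pos': array([0.19476547, 0.5672071 , 0.2215256 ]), 'ee_rot': array([ 1.64632620e-01,  9.86354507e-01, -9.22589136e-04, -1.89467354e-04]), 'gripper_width': 0.08774117028224845, 'contact_force': array([-0.6991332 , -0.44726035,  0.74544636])}
scene [[457.25548867   0.         255.97053825]
 [  0.         457.25548867 197.07313951]
 [  0.           0.           1.        ]] [[ 0.64089306  0.767558   -0.0105263 ]
 [ 0.62376892 -0.52872685 -0.575639  ]
 [-0.44740185  0.36235706 -0.81763619]] [-0.3412547  -0.34291098  1.70626653]
side [[483.17877969   0.         254.54650408]
 [  0.         483.17877969 192.45320664]
 [  0.           0.           1.        ]] [[-0.99341055 -0.11420137 -0.00967056]
 [-0.05597667  0.55709039 -0.82856316]
 [ 0.10001043 -0.82256206 -0.55981209]] [0.58022973 0.10878734 1.40236825]
wrist [[307.24655389   0.         256.05551694]
 [  0.         307.24655389 188.73983435]
 [  0.           0.           1.        ]] [[ 0.32522123  0.94563721 -0.00118935]
 [ 0.90999763 -0.31262162  0.27234543]
 [ 0.25716815 -0.08965482 -0.96219881]] [-0.60009969 -0.03231627  0.39083123]
```

Run:
```python
import cv2
for n in ('scene','side'):
    im=cv2.imread(f'pics/{n}0.png'); cv2.imwrite(f'pics/{n}0b.png',cv2.resize(im,(800,600),interpolation=cv2.INTER_CUBIC))
```

```text
(no output)
```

View pics/scene0b.png

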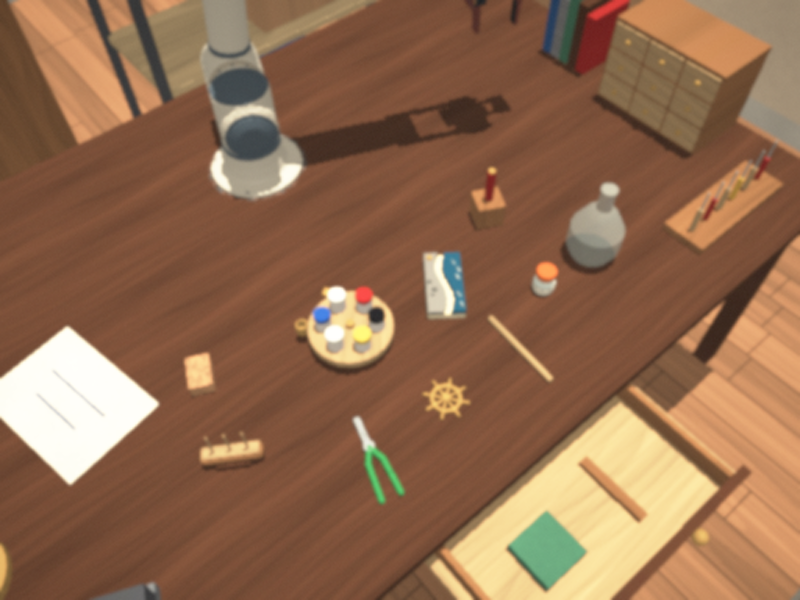

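View pics/side0b.png

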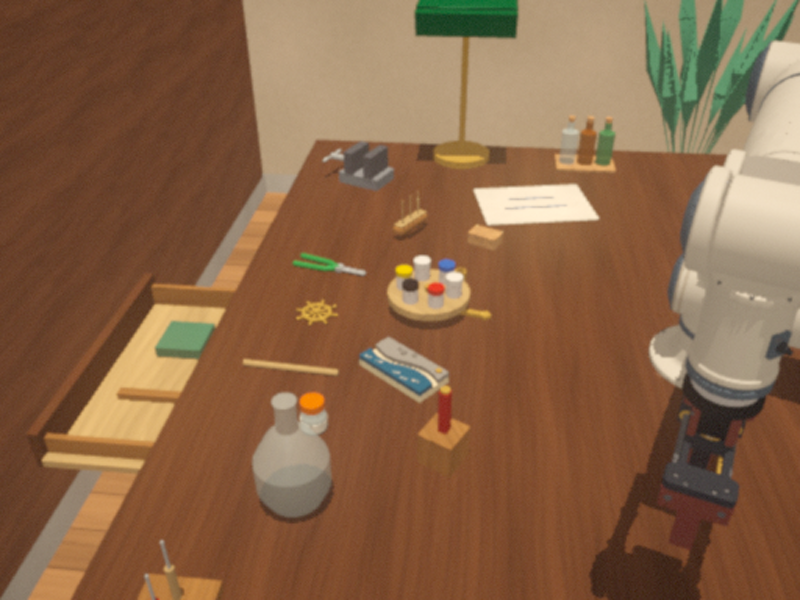

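View pics/wrist0.png

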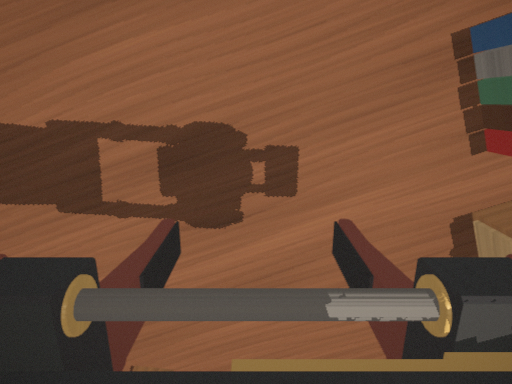

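The scene view shows the stylus and stand at about (489,190), the sea base at (445,285) and the carousel at (350,328), with the blue lid at (322,316), all in the 800-wide picture. I'll enlarge crops of these.

```bash
cat > h.py <<'E'
import numpy as np, cv2, pickle
from scipy.optimize import least_squares
def ray(c,uv):
    K,R,t=c['camera_matrix'],np.array(c['R']),np.array(c['t'])
    d=R.T@np.linalg.solve(K,[uv[0],uv[1],1.]); o=-R.T@t
    return o,d
def plane(c,uv,z):
    o,d=ray(c,uv); return o+d*(z-o[2])/d[2]
def proj(c,X):
    p=np.array(c['camera_matrix'])@(np.array(c['R'])@np.array(X,float)+np.array(c['t'])); return p[:2]/p[2]
def tri(obs):
    f=lambda X: np.concatenate([proj(c,X)-uv for c,uv in obs])
    r=least_squares(f,[0.5,0,0.05]); return r.x,np.abs(r.fun).max()
def crop(im,x0,y0,w,h,s,fn):
    o=cv2.resize(im[y0:y0+h,x0:x0+w],None,fx=s,fy=s,interpolation=cv2.INTER_CUBIC)
    for i in range(0,w,10):
        cv2.putText(o,str(x0+i),(i*s,8),0,.3,(0,255,255),1); cv2.line(o,(i*s,10),(i*s,14),(0,255,255),1)
    for i in range(0,h,10):
        cv2.putText(o,str(y0+i),(0,i*s+4),0,.3,(0,255,255),1)
    cv2.imwrite(fn,o)
E
python3 - <<'E'
from h import *
d=pickle.load(open('cams0.pkl','rb'))
crop(d['scene']['color'],180,100,150,140,5,'pics/s1.png')
crop(d['side']['color'],220,150,100,150,4,'pics/d1.png')
E
```

```text
(no output)
```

View pics/s1.png

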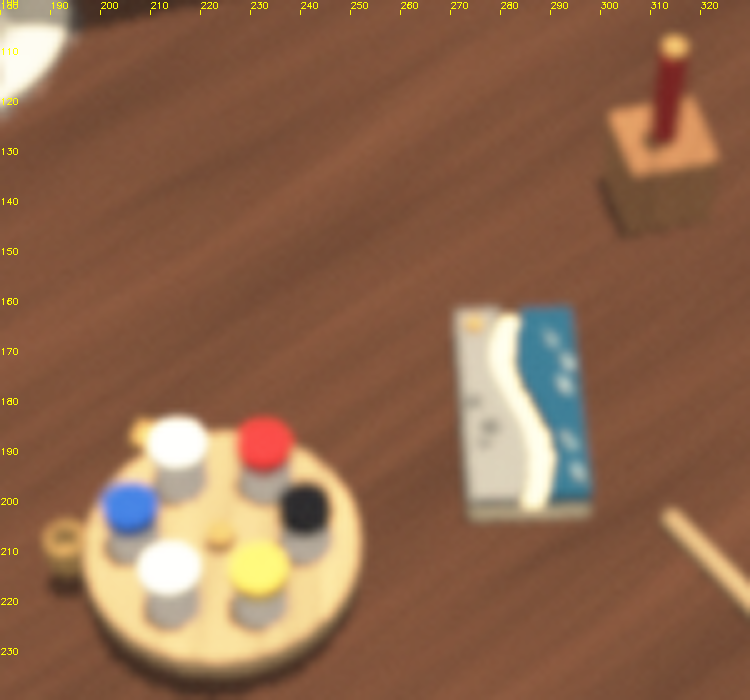

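View pics/d1.png

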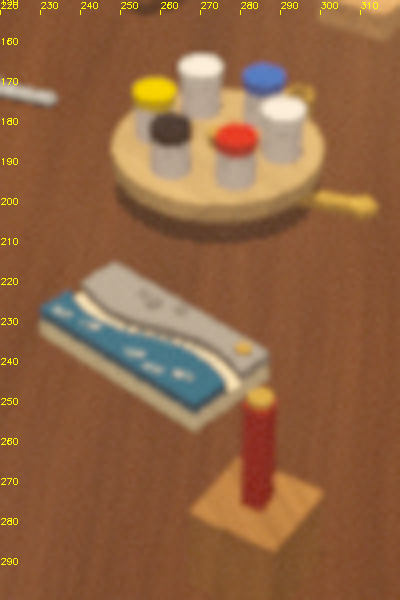

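```bash
cat > m0.py <<'E'
from h import *
d=pickle.load(open('cams0.pkl','rb')); S,D=d['scene'],d['side']
def fit(model,obs,x0):
    f=lambda p: np.concatenate([proj(c,X)-np.array(uv) for (c,uv),X in zip(obs,model(p))])
    r=least_squares(f,x0); return r.x,r.fun.reshape(-1,2)
def rect(pts,z):
    def m(p):
        c,s=np.cos(p[2]),np.sin(p[2]); return [(p[0]+c*x-s*y,p[1]+s*x+c*y,z) for x,y in pts]
    return m
P=[(-.076,-.038),(-.076,.038),(.076,.038),(.076,-.038)]
so=[(271,161.2),(294.6,161),(298.4,200),(274,200)]; do=[(287,238),(268.75,252.5),(230,226.75),(248.75,215.75)]
for nm,P_,o in (('both',P+P,[(S,u) for u in so]+[(D,u) for u in do]),('S',P,[(S,u) for u in so]),('D',P,[(D,u) for u in do])):
    x,r=fit(rect(P_,.024),o,[.6,0,0]); print('seabase',nm,x,np.degrees(x[2]),np.abs(r).max())
print('stud',plane(S,(274.5,164.4),.024),plane(D,(243/4+220,348/4+150),.024))
print('button',tri([(S,(315,109)),(D,(285,249.3))]))
Q=[(-.03,.03),(.03,.03),(.03,-.03),(-.03,-.03)]
so=[(301.6,122.4),(318.6,119.4),(323.6,132),(306.4,135.2)]; do=[(279.25,264.25),(300.75,273),(288.75,287.5),(267.5,277.5)]
print('stand corners S',[plane(S,u,.06)[:2].round(4) for u in so]); print('D',[plane(D,u,.06)[:2].round(4) for u in do])
names=['blue','w1','red','black','yellow','w2']
so=[(206,200.6),(215.6,188.6),(232.8,188.6),(241,201.6),(231.8,213.6),(213.8,213.2)]
do=[(286,169.25),(291,177),(279.25,184.25),(262.5,182),(258.75,172.75),(270,166.5)]
for c,o in ((S,so),(D,do)):
    X=np.array([plane(c,u,.082)[:2] for u in o]); c0=X.mean(0); print('axis',c0,'r',np.linalg.norm(X-c0,axis=1).round(4),'ang',np.degrees(np.arctan2(*(X-c0).T[::-1])).round(1))
print('hole',plane(S,(193,207.4),.046),plane(D,(295.5,173.5),.046))
print('ptr',plane(S,(208.6,186),.008),plane(D,(313,201.25),.008),plane(D,(300,200),.008))
E
python3 m0.py
```

```text
seabase both [ 0.5625038   0.09659547 -0.66664225] -38.19578765651121 1.988704592141488
seabase S [ 0.56349185  0.0936292  -0.66599943] -38.1589566646605 0.9349792548285052
seabase D [ 0.56201806  0.10095328 -0.66569841] -38.1417094760508 0.9166446230159977
stud [0.49415489 0.11183275 0.024     ] [0.4973832  0.11309233 0.024     ]
button (array([0.47640526, 0.29984892, 0.14135456]), np.float64(0.2685089614815297))
stand corners S [array([0.4365, 0.2844]), array([0.4639, 0.3386]), array([0.517 , 0.3101]), array([0.4901, 0.2561])]
D [array([0.4914, 0.2637]), array([0.4372, 0.2893]), array([0.4634, 0.3411]), array([0.5161, 0.3132])]
axis [ 0.53586581 -0.12693509] r [0.052  0.052  0.0519 0.052  0.052  0.0508] ang [-131.4  169.7  109.8   46.9   -9.9  -71.2]
axis [ 0.53383154 -0.11641881] r [0.0511 0.0517 0.0535 0.0544 0.0515 0.0541] ang [-130.5  173.7  109.9   52.   -10.4  -69.7]
hole [ 0.47380239 -0.19881409  0.046     ] [ 0.4707067  -0.19086516  0.046     ]
ptr [ 0.41436055 -0.10073782  0.008     ] [ 0.41014135 -0.09265296  0.008     ] [ 0.4508928  -0.09541621  0.008     ]
```

```bash
cat >> h.py <<'E'
from scipy.spatial.transform import Rotation as Ro
def tool(s): return np.array(s['tool_pos']),Ro.from_quat(s['ee_rot'])
def plan(target,yaw_y=None):
    """yaw_y: world angle (deg, mod 180) for tool y; tool pointing down"""
    from plant import get_state
    s=get_state(); p,R=tool(s)
    d=R.inv().apply(np.array(target)-p)/0.03
    print('t',round(s['time_s'],2),'tcp',p.round(4),'F',np.array(s['contact_force']).round(1),'w',round(s['gripper_width'],4))
    y=R.apply([0,1,0]); print('yaw_y',np.degrees(np.arctan2(y[1],y[0])).round(2),'total units tool',d.round(3),'max',np.abs(d).max().round(2))
    if yaw_y is not None:
        c=[]
        for a in (yaw_y,yaw_y+180):
            a=np.radians(a); Y=np.array([np.cos(a),np.sin(a),0]); Z=np.array([0,0,-1.]); X=np.cross(Y,Z)
            c.append((R.inv()*Ro.from_matrix(np.stack([X,Y,Z],1))).as_rotvec(degrees=True)/8)
        print('rot units',min(c,key=np.linalg.norm).round(3))
E
python3 - <<'E'
from h import *
from plant import get_state
d=pickle.load(open('cams0.pkl','rb')); W=d['wrist']; p,R=tool(get_state())
C=-W['R'].T@W['t']; print('cam in tool',R.inv().apply(C-p), (W['R']@R.as_matrix()).round(3))
S,D=d['scene'],d['side']
k=1/1.5625
print('bottle',plane(S,(595*k,262*k),0),tri([(S,(610*k,190*k)),(D,(285*k,398*k))]))
print('glue',tri([(S,(546*k,270*k)),(D,(312*k,403*k))]))
plan((0.477-.05,0.2995,.26),63.7)
E
```

```text
cam in tool [ 0.07508246  0.00057072 -0.16237912] [[-0.     1.    -0.   ]
 [-0.962 -0.    -0.272]
 [-0.272  0.     0.962]]
bottle [0.71966353 0.38576172 0.        ] (array([0.69351967, 0.39688155, 0.18943782]), np.float64(0.4287529409066906))
glue (array([0.69364811, 0.25369349, 0.05398333]), np.float64(0.7410965845487567))
t 0.15 tcp [0.1948 0.5673 0.2218] F [-0.2  0.4 -0. ] w 0.0876
yaw_y 71.04 total units tool [-10.219  -5.929  -1.267] max 10.22
rot units [-0.011  0.     0.918]
```

Call:
arm_command --steps '[{"translation": [-1,-0.58,-0.15],"delta_rot": [0,0,0.3]},{"translation": [-1,-0.58,-0.15],"delta_rot": [0,0,0.3]},{"translation": [-1,-0.58,-0.15],"delta_rot": [0,0,0.3]},{"translation": [-1,-0.55,-0.15],"delta_rot": [0,0,0]},{"translation": [-1,-0.55,-0.15],"delta_rot": [0,0,0]}]' --gripper 1

```text
time_s: 0.65
tool_pos: [0.2986, 0.4273, 0.2403]
ee_rot: [0.225, 0.974, -0.004, -0.002]
contact_force: [-0.2, 0.5, -0.7]
gripper_width: 0.0877
```

```bash
python3 -c "
from h import *
plan((0.477,0.2995,.26),63.7)"
```

```text
t 0.65 tcp [0.2986 0.4273 0.2403] F [-0.2  0.5 -0.7] w 0.0877
yaw_y 63.98 total units tool [-7.212 -1.226 -0.655] max 7.21
rot units [-0.064 -0.009  0.035]
```

Call:
arm_command --steps '[{"translation": [-1,-0.17,-0.1],"delta_rot": [0,0,0]},{"translation": [-1,-0.17,-0.1],"delta_rot": [0,0,0]},{"translation": [-1,-0.17,-0.1],"delta_rot": [0,0,0]},{"translation": [-1,-0.17,-0.1],"delta_rot": [0,0,0]},{"translation": [-1,-0.17,-0.1],"delta_rot": [-0.06,0,0]}]'

```text
time_s: 1.15
tool_pos: [0.4259, 0.3331, 0.2557]
ee_rot: [0.225, 0.974, -0.0, -0.001]
contact_force: [-0.5, 0.6, 0.3]
gripper_width: 0.0878
```

Call:
arm_command --steps '[{"translation": [-1,-0.17,-0.1],"delta_rot": [0,0,0]},{"translation": [-0.9,-0.17,-0.1],"delta_rot": [0,0,0]},{"translation": [0,0,0],"delta_rot": [0,0,0]}]'

```text
time_s: 1.45
tool_pos: [0.4765, 0.2947, 0.2606]
ee_rot: [0.227, 0.974, -0.001, -0.001]
contact_force: [-0.4, -0.3, -1.1]
gripper_width: 0.0878
```

Run:
```python
from h import *
from plant import vision
plan((0.477,0.2995,.26),63.7)
c=vision.read_camera('wrist'); pickle.dump(c,open('w1.pkl','wb')); cv2.imwrite('pics/w1.png',c['color'])
```

```text
t 1.45 tcp [0.4765 0.2947 0.2606] F [-0.4 -0.3 -1.1] w 0.0878
yaw_y 63.73 total units tool [0.057 0.152 0.02 ] max 0.15
rot units [-0.017 -0.012  0.004]
```

View pics/w1.png

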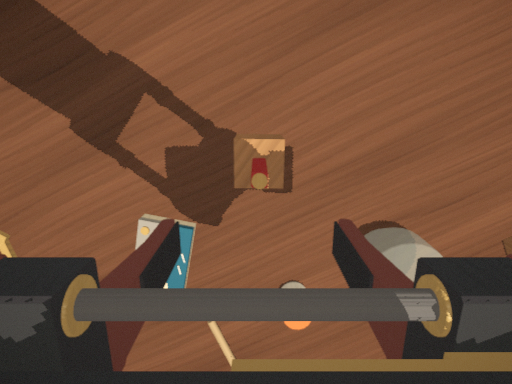

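Run:
```python
from h import *
c=pickle.load(open('w1.pkl','rb')); crop(c['color'],215,120,100,90,8,'pics/w1c.png'); crop(c['color'],120,200,100,95,8,'pics/w1d.png')
```

```text
(no output)
```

View pics/w1c.png

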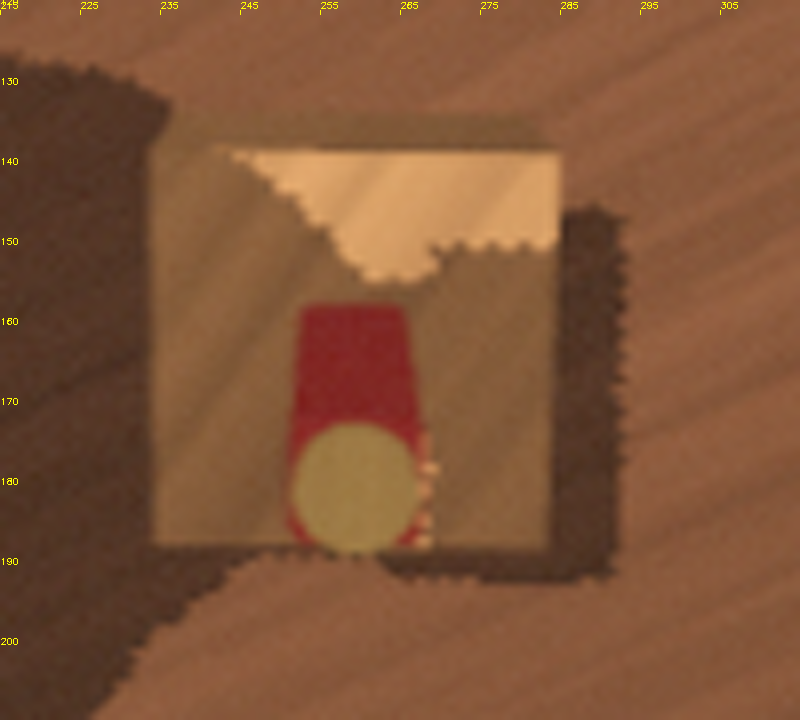

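View pics/w1d.png

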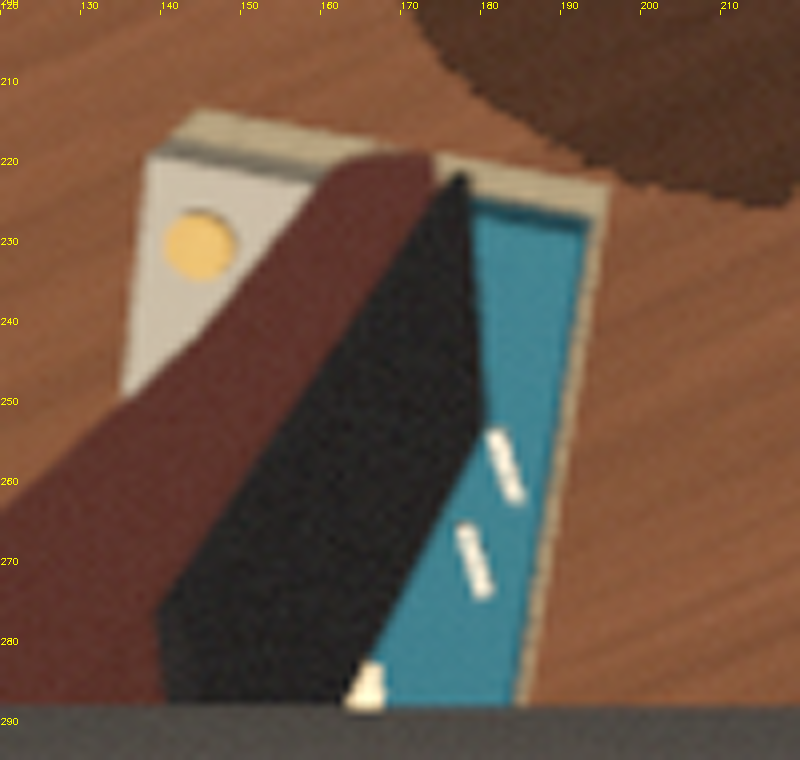

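Run:
```python
from h import *
c=pickle.load(open('w1.pkl','rb'))
q=[(233.75,139),(285,139),(283.75,188.25),(234.25,188.25)]
X=np.array([plane(c,u,.06)[:2] for u in q]); print(X.round(4),X.mean(0)); 
for i in range(4):
    e=X[(i+1)%4]-X[i]; print(np.linalg.norm(e).round(4),np.degrees(np.arctan2(e[1],e[0])).round(1))
print('button',plane(c,(259.6,181.0),.144))
b=plane(c,(259.6,181.0),.144)
plan((b[0],b[1],.081),63.7)
```

```text
[[0.435  0.2861]
 [0.4617 0.3401]
 [0.5155 0.3135]
 [0.4887 0.259 ]] [0.47523381 0.29969436]
0.0602 63.7
0.0601 -26.3
0.0608 -116.3
0.0601 153.2
button [0.4746614  0.29967042 0.144     ]
t 1.5 tcp [0.4754 0.2956 0.2605] F [ 0.3  0.7 -0.7] w 0.0878
yaw_y 63.79 total units tool [0.066 0.124 5.984] max 5.98
rot units [-0.016 -0.019  0.011]
```

Call:
arm_command --steps '[{"translation": [0.07,0.12,1],"delta_rot": [0,0,0]},{"translation": [0,0,1],"delta_rot": [0,0,0]},{"translation": [0,0,1],"delta_rot": [0,0,0]},{"translation": [0,0,0.5],"delta_rot": [0,0,0]},{"translation": [0,0,0],"delta_rot": [0,0,0]}]'

```text
time_s: 2.0
tool_pos: [0.4714, 0.3033, 0.1528]
ee_rot: [0.225, 0.974, 0.001, -0.002]
contact_force: [-0.4, 0.4, 0.0]
gripper_width: 0.0877
```

Run:
```python
from h import *
plan((0.4748,0.2997,.081),63.7)
```

```text
t 2.0 tcp [0.4714 0.3033 0.1528] F [-0.4  0.4  0. ] w 0.0877
yaw_y 63.98 total units tool [-0.163 -0.06   2.393] max 2.39
rot units [ 0.002 -0.028  0.035]
```

Call:
arm_command --steps '[{"translation": [-0.16,-0.06,0.7],"delta_rot": [0,0,0]},{"translation": [0,0,0.7],"delta_rot": [0,0,0]},{"translation": [0,0,0.7],"delta_rot": [0,0,0]},{"translation": [0,0,0],"delta_rot": [0,0,0]}]'

```text
time_s: 2.4
tool_pos: [0.4753, 0.3028, 0.0945]
ee_rot: [0.224, 0.975, 0.003, 0.001]
contact_force: [-0.6, 0.5, -0.6]
gripper_width: 0.0881
```

Run:
```python
from h import *
plan((0.4748,0.2997,.081),63.7)
```

```text
t 2.4 tcp [0.4753 0.3028 0.0945] F [-0.6  0.5 -0.6] w 0.0881
yaw_y 64.15 total units tool [-0.029 -0.104  0.448] max 0.45
rot units [ 0.05  -0.001  0.056]
```

Call:
arm_command --steps '[{"translation": [-0.03,-0.1,0.4],"delta_rot": [0.05,0,0.05]},{"translation": [0,0,0],"delta_rot": [0,0,0]}]'

```text
time_s: 2.6
tool_pos: [0.4757, 0.3007, 0.0853]
ee_rot: [0.227, 0.974, 0.001, 0.001]
contact_force: [0.4, -0.0, -0.7]
gripper_width: 0.0878
```

Run:
```python
from h import *
for i in range(3): plan((0.4748,0.2997,.081),63.7)
from plant import vision
c=vision.read_camera('wrist'); pickle.dump(c,open('w2.pkl','wb')); cv2.imwrite('pics/w2.png',c['color'])
plan((0.4748,0.2997,.081),63.7)
```

```text
t 2.6 tcp [0.4757 0.3007 0.0853] F [ 0.4 -0.  -0.7] w 0.0878
yaw_y 63.76 total units tool [ 0.012 -0.045  0.142] max 0.14
rot units [0.02  0.015 0.007]
t 2.6 tcp [0.4757 0.3007 0.0853] F [ 0.4 -0.  -0.7] w 0.0878
yaw_y 63.76 total units tool [ 0.012 -0.045  0.142] max 0.14
rot units [0.02  0.015 0.007]
t 2.6 tcp [0.4757 0.3007 0.0853] F [ 0.4 -0.  -0.7] w 0.0878
yaw_y 63.76 total units tool [ 0.012 -0.045  0.142] max 0.14
rot units [0.02  0.015 0.007]
t 2.65 tcp [0.4765 0.3013 0.087 ] F [ 0.1 -0.3  0.5] w 0.0881
yaw_y 63.77 total units tool [ 0.028 -0.073  0.199] max 0.2
rot units [0.038 0.026 0.009]
```

View pics/w2.png

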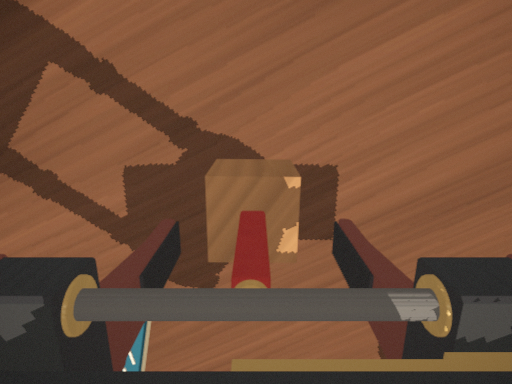

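Call:
arm_command --steps '[{"translation": [0,-0.06,0.16],"delta_rot": [0,0,0]},{"translation": [0,0,0],"delta_rot": [0,0,0]}]'

```text
time_s: 2.85
tool_pos: [0.4766, 0.3002, 0.0842]
ee_rot: [0.227, 0.974, 0.003, 0.004]
contact_force: [0.3, 0.1, -0.2]
gripper_width: 0.0879
```

Call:
arm_command --steps '[{"translation": [0,0,0],"delta_rot": [0,0,0]},{"translation": [0,0,0],"delta_rot": [0,0,0]},{"translation": [0,0,0],"delta_rot": [0,0,0]},{"translation": [0,0,0],"delta_rot": [0,0,0]},{"translation": [0,0,0],"delta_rot": [0,0,0]}]' --gripper -1

```text
time_s: 3.35
tool_pos: [0.4772, 0.3004, 0.0857]
ee_rot: [0.227, 0.974, 0.004, 0.004]
contact_force: [0.1, 0.7, -0.1]
gripper_width: 0.0513
```

Run:
```python
from h import *
plan((0.4748,0.2997,.081),63.7)
```

```text
t 3.35 tcp [0.4772 0.3004 0.0857] F [ 0.1  0.7 -0.1] w 0.0513
yaw_y 63.76 total units tool [ 0.063 -0.058  0.157] max 0.16
rot units [0.073 0.048 0.008]
```

Call:
arm_command --steps '[{"translation": [0.06,-0.06,0.13],"delta_rot": [0.07,0.05,0]},{"translation": [0,0,0],"delta_rot": [0,0,0]},{"translation": [0,0,0],"delta_rot": [0,0,0]}]'

```text
time_s: 3.65
tool_pos: [0.4745, 0.2995, 0.0813]
ee_rot: [0.227, 0.974, -0.0, -0.001]
contact_force: [-0.3, 0.5, 1.3]
gripper_width: 0.0273
```

Run:
```python
from h import *
plan((0.4748,0.2997,.081),63.7)
```

```text
t 3.65 tcp [0.4745 0.2995 0.0813] F [-0.3  0.5  1.3] w 0.0273
yaw_y 63.76 total units tool [-0.005  0.01   0.01 ] max 0.01
rot units [-0.006 -0.008  0.008]
```

Right on target, so I'll let the fingers finish closing.

Call:
arm_command --steps '[{"translation": [0,0,0],"delta_rot": [0,0,0]},{"translation": [0,0,0],"delta_rot": [0,0,0]},{"translation": [0,0,0],"delta_rot": [0,0,0]}]'

```text
time_s: 3.95
tool_pos: [0.4745, 0.2994, 0.0811]
ee_rot: [0.227, 0.974, -0.0, -0.001]
contact_force: [0.8, -1.0, -0.6]
gripper_width: 0.016
```

Run:
```python
from h import *
plan((0.4748,0.2997,.081),63.7)
```

```text
t 3.95 tcp [0.4745 0.2994 0.0811] F [ 0.8 -1.  -0.6] w 0.016
yaw_y 63.76 total units tool [-0.006  0.013  0.004] max 0.01
rot units [-0.008 -0.009  0.008]
```

Call:
arm_command --steps '[{"translation": [0,0,-0.6],"delta_rot": [0,0,0]},{"translation": [0,0,-0.8],"delta_rot": [0,0,0]},{"translation": [0,0,-0.8],"delta_rot": [0,0,0]},{"translation": [0,0,-0.8],"delta_rot": [0,0,0]}]'

```text
time_s: 4.35
tool_pos: [0.4733, 0.2985, 0.1677]
ee_rot: [0.227, 0.974, -0.003, -0.004]
contact_force: [0.8, -0.6, -1.6]
gripper_width: 0.0161
```

Run:
```python
from h import *
plan((0.62,0.07,.25),63.7)
```

```text
t 4.35 tcp [0.4733 0.2985 0.1677] F [ 0.8 -0.6 -1.6] w 0.0161
yaw_y 63.75 total units tool [-7.74  -4.69  -2.749] max 7.74
rot units [-0.057 -0.04   0.006]
```

Call:
arm_command --steps '[{"translation": [0,0,-0.9],"delta_rot": [-0.06,-0.04,0]},{"translation": [-0.9,-0.55,-0.9],"delta_rot": [0,0,0]},{"translation": [-0.97,-0.59,-0.4],"delta_rot": [0,0,0]},{"translation": [-0.97,-0.59,-0.3],"delta_rot": [0,0,0]},{"translation": [-0.97,-0.59,-0.2],"delta_rot": [0,0,0]}]'

```text
time_s: 4.85
tool_pos: [0.546, 0.1866, 0.2556]
ee_rot: [0.223, 0.975, 0.002, 0.002]
contact_force: [-0.1, -0.5, -0.9]
gripper_width: 0.0159
```

Run:
```python
from h import *
plan((0.62,0.07,.25),63.7)
```

```text
t 4.85 tcp [0.546  0.1866 0.2556] F [-0.1 -0.5 -0.9] w 0.0159
yaw_y 64.24 total units tool [-3.911 -2.428  0.184] max 3.91
rot units [0.041 0.022 0.068]
```

Call:
arm_command --steps '[{"translation": [-0.98,-0.61,0],"delta_rot": [0.04,0.02,0.07]},{"translation": [-0.98,-0.61,0],"delta_rot": [0,0,0]},{"translation": [-0.98,-0.61,0],"delta_rot": [0,0,0]},{"translation": [-0.98,-0.61,0],"delta_rot": [0,0,0]},{"translation": [0,0,0],"delta_rot": [0,0,0]}]'

```text
time_s: 5.35
tool_pos: [0.6234, 0.0603, 0.2562]
ee_rot: [0.23, 0.973, -0.0, 0.001]
contact_force: [-0.3, -0.9, -0.8]
gripper_width: 0.0159
```

Run:
```python
from h import *
from plant import vision
c=vision.read_camera('wrist'); pickle.dump(c,open('w3.pkl','wb')); cv2.imwrite('pics/w3.png',c['color'])
plan((0.62,0.07,.25),63.7)
crop(c['color'],180,40,160,130,5,'pics/w3c.png')
```

```text
t 5.4 tcp [0.6227 0.0621 0.2564] F [ 0.2  0.4 -0.4] w 0.0156
yaw_y 63.52 total units tool [0.197 0.195 0.214] max 0.21
rot units [ 0.01   0.009 -0.023]
```

View pics/w3.png

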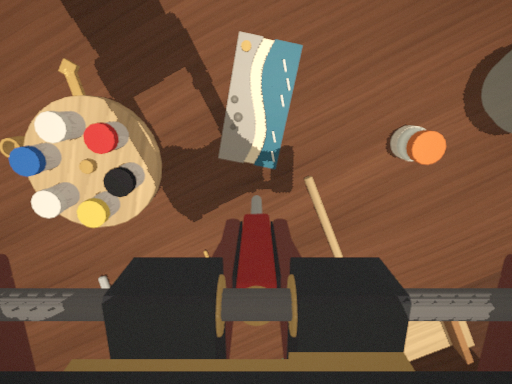

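View pics/w3c.png

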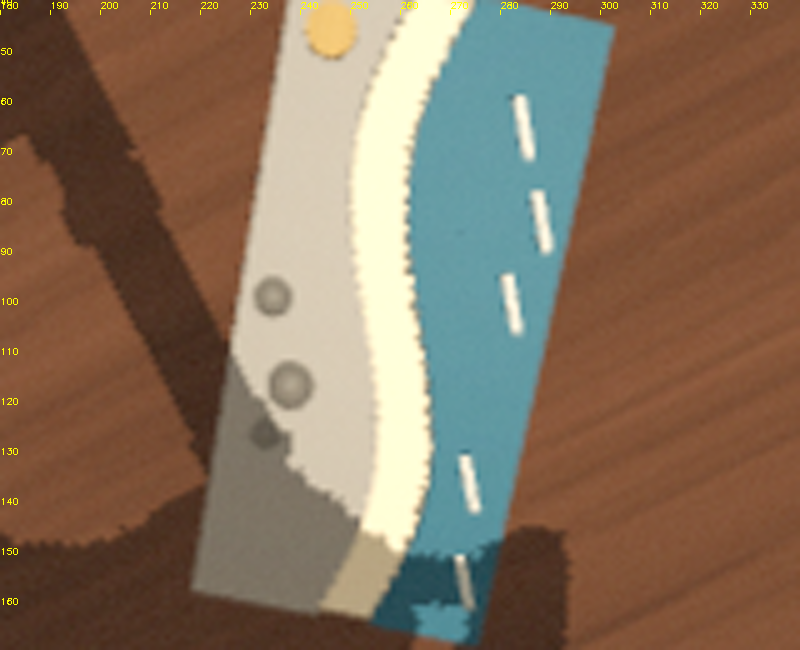

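Run:
```python
from h import *
c=pickle.load(open('w3.pkl','rb'))
crop(c['color'],225,20,90,60,8,'pics/w3e.png'); crop(c['color'],0,50,170,180,4,'pics/w3f.png'); crop(c['color'],235,185,45,60,8,'pics/w3g.png')
from plant import get_state
p,R=tool(get_state()); print('tip proj',proj(c,p+R.apply([0,0,.076])),proj(c,p+R.apply([0,0,.072])))
```

```text
tip proj [256.95885825 196.09847614] [256.97096265 197.58131505]
```

View pics/w3e.png

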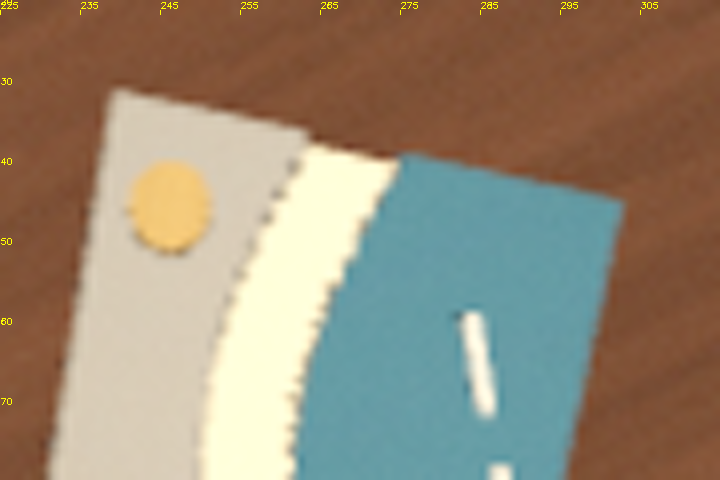

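View pics/w3f.png

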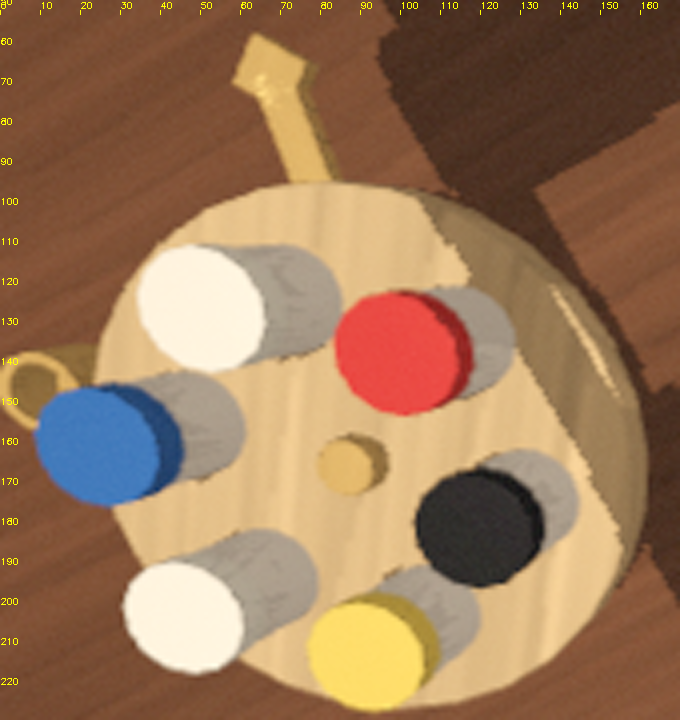

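View pics/w3g.png

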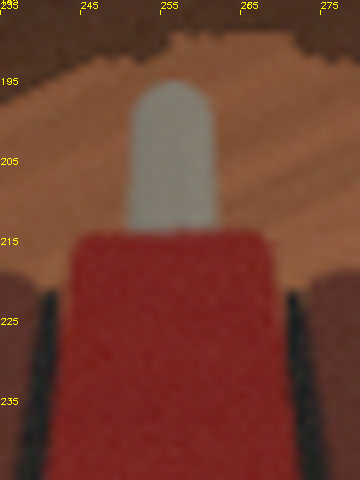

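```bash
cat > m1.py <<'E'
from m0 import fit,rect,P
from h import *
c=pickle.load(open('w3.pkl','rb'))
o=[(239,31.25),(303,45.25),(276.4,169),(218,158)]
x,r=fit(rect(P,.024),[(c,u) for u in o],[.56,.1,-.66]); print('WRIST seabase',x,np.degrees(x[2]),r.round(2).tolist())
C,s=np.cos(x[2]),np.sin(x[2])
for xx in (-56,-28,0,28,56):
    y=.010*np.sin(2*np.pi*xx/160); X=(x[0]+C*xx/1e3-s*y,x[1]+s*xx/1e3+C*y,.014); print('seam',xx,np.round(X,4),'px',proj(c,X).round(1))
lo=[(24.25,161.5),(50.25,127),(100.5,138.25),(120,181.75),(91.75,213),(46,204.25)]
X=np.array([plane(c,u,.082)[:2] for u in lo]); c0=X.mean(0); print('axis',c0,np.linalg.norm(X-c0,axis=1).round(4),np.degrees(np.arctan2(*(X-c0).T[::-1])).round(1))
h=plane(c,(8.5,147),.046)[:2]; print('hole',h,np.linalg.norm(h-c0),np.degrees(np.arctan2(*(h-c0)[::-1])))
for u in ((63.75,58.25),(70,74),(78.5,95)):
    q=plane(c,u,.008)[:2]; print('ptr',q,np.linalg.norm(q-c0),np.degrees(np.arctan2(*(q-c0)[::-1])))
E
python3 m1.py | sed -n '/WRIST/,$p'
```

```text
WRIST seabase [ 0.56106817  0.09597281 -0.65699912] -37.643276587116915 [[0.27, 0.14], [-0.23, -0.22], [-0.6, 0.02], [0.54, 0.04]]
seam -56 [0.5118 0.1238 0.014 ] px [260.9  56.1]
seam -28 [0.5335 0.106  0.014 ] px [255.9  79.8]
seam 0 [0.5611 0.096  0.014 ] px [258.5 104.2]
seam 28 [0.5887 0.0859 0.014 ] px [261.1 127.6]
seam 56 [0.6104 0.0682 0.014 ] px [256.3 148.6]
axis [ 0.53227124 -0.12356046] [0.0527 0.0519 0.0525 0.0533 0.0512 0.0529] [-129.5  170.9  108.9   51.   -10.   -70.3]
hole [ 0.46974564 -0.19764312] 0.09694169187633955 -130.1642872219453
ptr [ 0.40403034 -0.09531033] 0.1313156403112891 167.57676139026339
ptr [ 0.42252427 -0.09931954] 0.11239225962303752 167.544498110856
ptr [ 0.44805286 -0.10464282] 0.086316929588497 167.34001844185093
```

Run:
```python
from h import *
plan((0.5118,0.1238,.125),63.7)
```

```text
t 5.4 tcp [0.6227 0.0621 0.2564] F [ 0.2  0.4 -0.4] w 0.0156
yaw_y 63.52 total units tool [4.231 0.186 4.375] max 4.38
rot units [ 0.01   0.009 -0.023]
```

Call:
arm_command --steps '[{"translation": [0.8,0.04,0.6],"delta_rot": [0,0,-0.02]},{"translation": [0.85,0.04,0.8],"delta_rot": [0,0,0]},{"translation": [0.85,0.04,0.8],"delta_rot": [0,0,0]},{"translation": [0.85,0.04,0.8],"delta_rot": [0,0,0]},{"translation": [0.85,0.04,0.8],"delta_rot": [0,0,0]}]'

```text
time_s: 5.9
tool_pos: [0.5106, 0.128, 0.1414]
ee_rot: [0.228, 0.974, 0.003, 0.004]
contact_force: [1.1, 0.4, -0.7]
gripper_width: 0.0156
```

Run:
```python
from h import *
plan((0.5118,0.1238,.125),63.7)
```

```text
t 5.9 tcp [0.5106 0.128  0.1414] F [ 1.1  0.4 -0.7] w 0.0156
yaw_y 63.66 total units tool [-0.093 -0.112  0.545] max 0.55
rot units [ 0.05   0.044 -0.005]
```

Call:
arm_command --steps '[{"translation": [-0.09,-0.11,0.5],"delta_rot": [0.05,0.04,0]},{"translation": [0,0,0],"delta_rot": [0,0,0]}]'

```text
time_s: 6.1
tool_pos: [0.5068, 0.1267, 0.1221]
ee_rot: [0.225, 0.974, -0.001, -0.003]
contact_force: [-0.1, -0.1, -0.4]
gripper_width: 0.0157
```

Run:
```python
from h import *
from plant import vision,get_state
plan((0.5118,0.1238,.11),63.7)
c=vision.read_camera('wrist'); pickle.dump(c,open('w4.pkl','wb')); cv2.imwrite('pics/w4.png',c['color'])
plan((0.5118,0.1238,.11),63.7)
crop(c['color'],210,160,90,80,8,'pics/w4c.png')
p,R=tool(get_state()); print('tip proj',proj(c,p+R.apply([0,0,.076])),'seam0 px',proj(c,(.5118,.1238,.014)))
```

```text
t 6.1 tcp [0.5068 0.1267 0.1221] F [-0.1 -0.1 -0.4] w 0.0157
yaw_y 63.98 total units tool [-0.196 -0.013  0.404] max 0.4
rot units [-0.02  -0.037  0.034]
t 6.15 tcp [0.5073 0.127  0.1235] F [-0.3 -0.8 -0.9] w 0.0157
yaw_y 63.96 total units tool [-0.182 -0.029  0.45 ] max 0.45
rot units [-0.01  -0.031  0.032]
tip proj [256.02093373 198.81116599] seam0 px [255.25791601 193.8603037 ]
```

View pics/w4c.png

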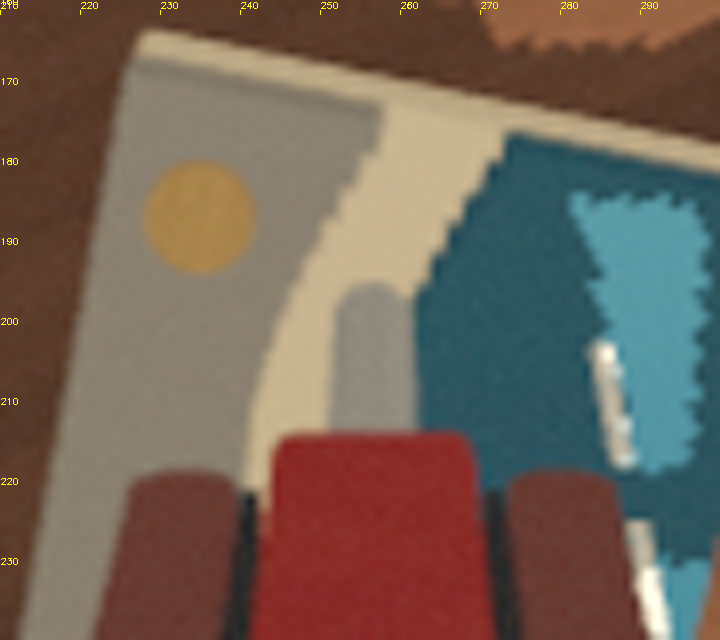

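Call:
arm_command --steps '[{"translation": [-0.18,-0.03,0.2],"delta_rot": [0,-0.03,0.03]},{"translation": [0,0,0.2],"delta_rot": [0,0,0]},{"translation": [0,0,0],"delta_rot": [0,0,0]}]'

```text
time_s: 6.45
tool_pos: [0.5153, 0.1234, 0.1143]
ee_rot: [0.228, 0.974, 0.0, 0.003]
contact_force: [-0.5, 0.3, -0.8]
gripper_width: 0.0163
```

Run:
```python
from h import *
plan((0.5118,0.1238,.092),63.7)
```

```text
t 6.45 tcp [0.5153 0.1234 0.1143] F [-0.5  0.3 -0.8] w 0.0163
yaw_y 63.64 total units tool [ 0.113 -0.042  0.743] max 0.74
rot units [ 0.014  0.037 -0.007]
```

Call:
arm_command --steps '[{"translation": [0.11,-0.04,0.15],"delta_rot": [0,0.03,0]},{"translation": [0,0,0.15],"delta_rot": [0,0,0]}]'

```text
time_s: 6.65
tool_pos: [0.513, 0.1235, 0.1063]
ee_rot: [0.229, 0.974, 0.001, 0.002]
contact_force: [0.9, -0.5, -0.7]
gripper_width: 0.016
```

Run:
```python
from h import *
from plant import vision
plan((0.5118,0.1238,.092),63.7)
vision.read_camera('scene');plan((0.5118,0.1238,.092),63.7)
```

```text
t 6.65 tcp [0.513  0.1235 0.1063] F [ 0.9 -0.5 -0.7] w 0.016
yaw_y 63.57 total units tool [ 0.042 -0.009  0.476] max 0.48
rot units [ 0.025  0.019 -0.016]
t 6.7 tcp [0.5128 0.1234 0.1054] F [ 0.3 -0.  -2.1] w 0.016
yaw_y 63.58 total units tool [ 0.037 -0.004  0.447] max 0.45
rot units [ 0.021  0.015 -0.015]
```

Call:
arm_command --steps '[{"translation": [0.04,0,0.13],"delta_rot": [0.02,0.02,0]},{"translation": [0,0,0.13],"delta_rot": [0,0,0]}]'

```text
time_s: 6.9
tool_pos: [0.5119, 0.1239, 0.0975]
ee_rot: [0.229, 0.973, 0.0, -0.0]
contact_force: [1.2, -0.5, -1.2]
gripper_width: 0.0158
```

Run:
```python
from h import *
from plant import vision
plan((0.5118,0.1238,.092),63.7)
c=vision.read_camera('wrist'); pickle.dump(c,open('w5.pkl','wb'))
crop(c['color'],210,160,90,80,8,'pics/w5c.png');plan((0.5118,0.1238,.092),63.7)
```

```text
t 6.9 tcp [0.5119 0.1239 0.0975] F [ 1.2 -0.5 -1.2] w 0.0158
yaw_y 63.56 total units tool [ 0.001 -0.004  0.182] max 0.18
rot units [ 0.002 -0.003 -0.018]
t 6.95 tcp [0.5116 0.1238 0.0967] F [-1.3  0.8 -0.5] w 0.0157
yaw_y 63.56 total units tool [-0.006  0.002  0.156] max 0.16
rot units [-0.002 -0.008 -0.017]
```

View pics/w5c.png

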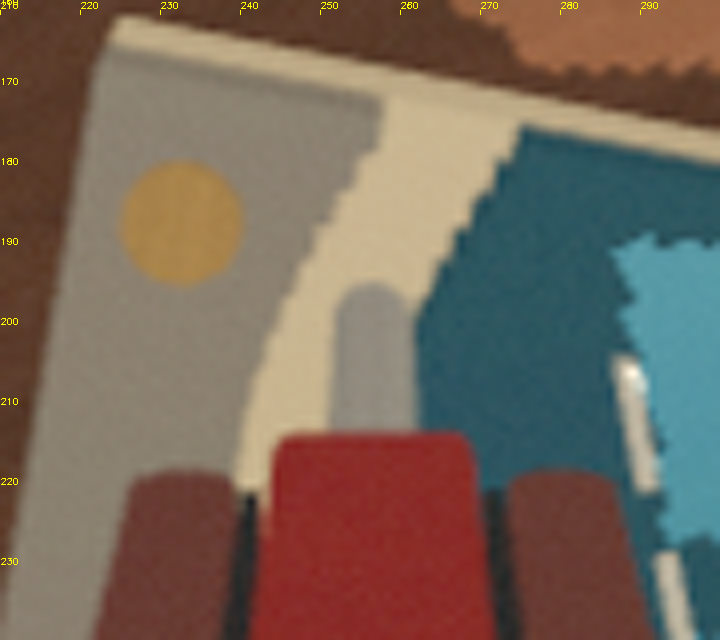

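```bash
cat > seam.py <<'E'
from h import *
SB=[0.5611,0.0960,-0.6570]
def seam(xx,z=.014,off=0,sb=SB):
    C,s=np.cos(sb[2]),np.sin(sb[2]); y=.010*np.sin(2*np.pi*xx/.160)+off
    return np.array([sb[0]+C*xx-s*y,sb[1]+s*xx+C*y,z])
E
python3 - <<'E'
from seam import *
from plant import get_state
c=pickle.load(open('w5.pkl','rb'))
for off in (-.007,0,.007):
    print(off,[proj(c,seam(x/1000,.024,off)).round(1).tolist() for x in range(-76,-40,6)])
C,s=np.cos(SB[2]),np.sin(SB[2]); f=lambda x,y:(SB[0]+C*x-s*y,SB[1]+s*x+C*y,.024)
print('stud',proj(c,f(-.062,-.027)),'corner',proj(c,f(-.076,-.038)))
p,R=tool(get_state()); print('tip ball',proj(c,p+R.apply([0,0,.072])))
E
```

```text
-0.007 [[259.5, 174.9], [255.2, 181.6], [251.2, 188.2], [247.7, 194.9], [244.7, 201.6], [242.4, 208.3]]
0 [[268.2, 176.6], [263.8, 183.2], [259.8, 189.9], [256.2, 196.5], [253.2, 203.2], [250.8, 209.9]]
0.007 [[276.8, 178.2], [272.4, 184.9], [268.4, 191.5], [264.8, 198.1], [261.7, 204.8], [259.2, 211.4]]
stud [233.32734652 187.31225742] corner [222.60398188 167.789388  ]
tip ball [255.04333099 198.66564314]
```

Call:
arm_command --steps '[{"translation": [0.03,-0.07,0],"delta_rot": [0,0,0]},{"translation": [0,0,0.1],"delta_rot": [0,0,0]}]'

```text
time_s: 7.15
tool_pos: [0.5097, 0.1223, 0.0935]
ee_rot: [0.229, 0.974, -0.0, -0.001]
contact_force: [-0.6, 0.1, -1.7]
gripper_width: 0.016
```

```bash
cat > chk.py <<'E'
from seam import *
from plant import vision,get_state
import sys
OFF=np.array([-.0022,-.0011,0])
def chk(fn=None,tz=.092):
    p,R=tool(get_state())
    # nearest seam param
    xs=np.linspace(-.08,.08,321); T=np.array([seam(x)+OFF for x in xs]); i=np.argmin(np.linalg.norm(T[:,:2]-p[:2],axis=1))
    C,s=np.cos(SB[2]),np.sin(SB[2]); d=p-OFF-np.array([SB[0],SB[1],0]); lx=C*d[0]+s*d[1]; ly=-s*d[0]+C*d[1]
    print('own x %.1f  lateral err(+blue) %.1f mm'%(lx*1e3,(ly-.010*np.sin(2*np.pi*lx/.16))*1e3))
    if fn:
        c=vision.read_camera('wrist'); crop(c['color'],210,160,90,80,8,fn); pickle.dump(c,open('last.pkl','wb'))
def nxt(xs,tz):
    """total tool units to each target from the present"""
    p,R=tool(get_state()); prev=p
    for x in xs:
        t=seam(x/1e3)+OFF; t[2]=tz
        print(x,(R.inv().apply(t-prev)/.03).round(3)); prev=t
E
python3 - <<'E'
from chk import *
chk('pics/w6c.png'); plan((0.5118-.0022,0.1238-.0011,.090),63.7)
E
```

```text
own x -55.7  lateral err(+blue) -0.1 mm
t 7.2 tcp [0.5095 0.1223 0.0928] F [-0.1 -0.6 -0.9] w 0.016
yaw_y 63.58 total units tool [0.002 0.013 0.092] max 0.09
rot units [-0.005 -0.013 -0.015]
```

View pics/w6c.png

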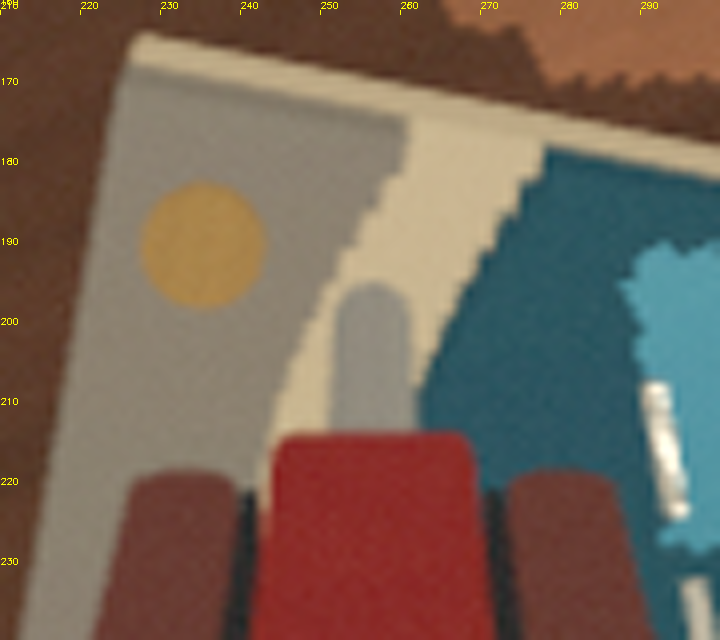

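Run:
```python
from chk import *
nxt([-56+3.5*i for i in range(0,7)],.0912)
```

```text
-56.0 [0.002 0.013 0.052]
-52.5 [-0.11  -0.047 -0.   ]
-49.0 [-0.111 -0.041 -0.   ]
-45.5 [-0.112 -0.035 -0.   ]
-42.0 [-0.113 -0.029 -0.   ]
-38.5 [-0.114 -0.023 -0.   ]
-35.0 [-0.116 -0.017 -0.   ]
```

Call:
arm_command --steps '[{"translation": [0,0.01,0.05],"delta_rot": [0,0,0]},{"translation": [-0.11,-0.05,0],"delta_rot": [0,0,0]},{"translation": [-0.11,-0.04,0],"delta_rot": [0,0,0]}]'

```text
time_s: 7.5
tool_pos: [0.5144, 0.1172, 0.0911]
ee_rot: [0.228, 0.974, -0.0, -0.001]
contact_force: [-0.3, 0.3, -1.5]
gripper_width: 0.016
```

Run:
```python
from chk import *
chk(); plan((0.5118-.0022,0.1238-.0011,.0912),63.7)
nxt([-56+3.5*i for i in range(2,10)],.0912)
print(np.abs(get_state()['joint_velocities']).round(3))
```

```text
own x -48.8  lateral err(+blue) -0.1 mm
t 7.5 tcp [0.5144 0.1172 0.0911] F [-0.3  0.3 -1.5] w 0.016
yaw_y 63.61 total units tool [ 0.225  0.092 -0.003] max 0.23
rot units [-0.005 -0.013 -0.011]
-49.0 [ 0.004  0.005 -0.004]
-45.5 [-0.112 -0.035 -0.   ]
-42.0 [-0.113 -0.029 -0.   ]
-38.5 [-0.114 -0.023 -0.   ]
-35.0 [-0.116 -0.017 -0.   ]
-31.5 [-0.117 -0.011 -0.   ]
-28.0 [-0.118 -0.005 -0.   ]
-24.5 [-0.119  0.    -0.   ]
[0.054 0.053 0.046 0.002 0.005 0.058]
```

Tracking is accurate, so I'll continue.

Call:
arm_command --steps '[{"translation": [-0.11,-0.03,0],"delta_rot": [0,0,0]},{"translation": [-0.11,-0.03,0],"delta_rot": [0,0,0]},{"translation": [-0.11,-0.02,0],"delta_rot": [0,0,0]},{"translation": [-0.12,-0.02,0],"delta_rot": [0,0,0]}]'

```text
time_s: 7.9
tool_pos: [0.5265, 0.1074, 0.0914]
ee_rot: [0.229, 0.974, -0.0, -0.001]
contact_force: [-0.2, -0.5, -0.6]
gripper_width: 0.0158
```

Run:
```python
from chk import *
chk('pics/w7c.png'); plan((0.5118-.0022,0.1238-.0011,.0912),63.7)
nxt([-56+3.5*i for i in range(6,14)],.0912)
```

```text
own x -33.3  lateral err(+blue) -0.2 mm
t 7.95 tcp [0.5269 0.107  0.0914] F [-0.7 -0.9 -0.2] w 0.0158
yaw_y 63.56 total units tool [0.749 0.211 0.008] max 0.75
rot units [-0.003 -0.005 -0.017]
-35.0 [0.073 0.019 0.008]
-31.5 [-0.117 -0.011 -0.   ]
-28.0 [-0.118 -0.005 -0.   ]
-24.5 [-0.119  0.    -0.   ]
-21.0 [-0.12   0.005 -0.   ]
-17.5 [-0.121  0.01  -0.   ]
-14.0 [-0.122  0.014 -0.   ]
-10.5 [-0.122  0.017 -0.   ]
```

View pics/w7c.png

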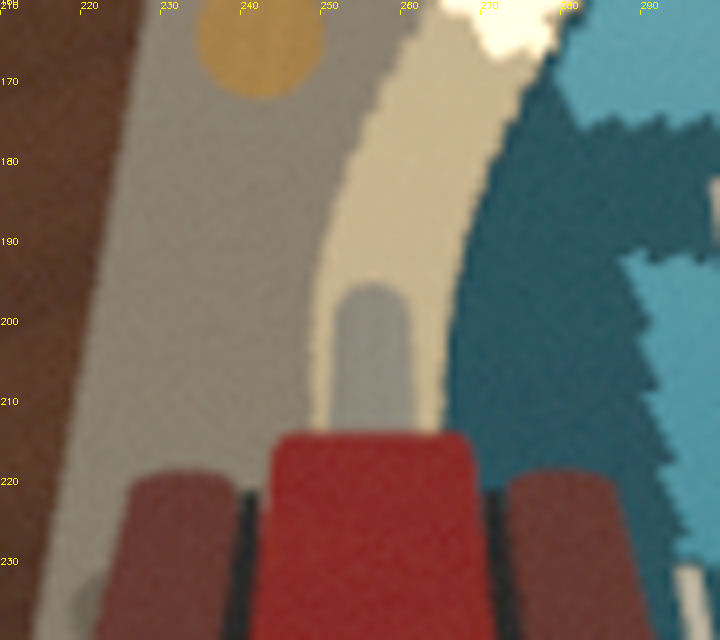

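The tip at col 256 sits centred between the groove walls at cols 249–266. Continuing down the seam.

Call:
arm_command --steps '[{"translation": [-0.11,0.01,0.02],"delta_rot": [0,0,0]},{"translation": [-0.12,0.01,0],"delta_rot": [0,0,0]},{"translation": [-0.12,0,0],"delta_rot": [0,0,0]},{"translation": [-0.12,0.01,0],"delta_rot": [0,0,0]}]'

```text
time_s: 8.35
tool_pos: [0.5409, 0.1012, 0.0907]
ee_rot: [0.229, 0.974, -0.0, -0.0]
contact_force: [-0.3, -0.6, -1.3]
gripper_width: 0.016
```

Run:
```python
from chk import *
chk(); plan((0.5118-.0022,0.1238-.0011,.0907),63.7)
nxt([-56+3.5*i for i in range(10,18)],.0907)
```

```text
own x -18.1  lateral err(+blue) 0.5 mm
t 8.35 tcp [0.5409 0.1012 0.0907] F [-0.3 -0.6 -1.3] w 0.016
yaw_y 63.57 total units tool [1.254 0.178 0.   ] max 1.25
rot units [-0.003 -0.006 -0.017]
-21.0 [ 0.104 -0.024 -0.001]
-17.5 [-0.121  0.01  -0.   ]
-14.0 [-0.122  0.014 -0.   ]
-10.5 [-0.122  0.017 -0.   ]
-7.0 [-0.123  0.02  -0.   ]
-3.5 [-0.123  0.021 -0.   ]
0.0 [-0.123  0.022 -0.   ]
3.5 [-0.123  0.022 -0.   ]
```

Call:
arm_command --steps '[{"translation": [-0.12,0,0],"delta_rot": [0,0,0]},{"translation": [-0.12,0.01,0],"delta_rot": [0,0,0]},{"translation": [-0.12,0.02,0],"delta_rot": [0,0,0]},{"translation": [-0.12,0.02,0],"delta_rot": [0,0,0]}]'

```text
time_s: 8.75
tool_pos: [0.5557, 0.0957, 0.0906]
ee_rot: [0.229, 0.974, -0.0, -0.001]
contact_force: [0.7, 0.1, -0.6]
gripper_width: 0.0158
```

Run:
```python
from chk import *
chk('pics/w8c.png'); plan((0.5118-.0022,0.1238-.0011,.0907),63.7)
nxt([-56+3.5*i for i in range(16,24)],.0907)
```

```text
own x -3.0  lateral err(+blue) -0.2 mm
t 8.8 tcp [0.5561 0.0954 0.0905] F [ 0.   0.5 -1.3] w 0.0163
yaw_y 63.56 total units tool [ 1.793  0.123 -0.004] max 1.79
rot units [-0.003 -0.005 -0.018]
0.0 [-0.091  0.025 -0.005]
3.5 [-0.123  0.022 -0.   ]
7.0 [-0.123  0.021 -0.   ]
10.5 [-0.123  0.02  -0.   ]
14.0 [-0.122  0.017 -0.   ]
17.5 [-0.122  0.014 -0.   ]
21.0 [-0.121  0.01  -0.   ]
24.5 [-0.12   0.005 -0.   ]
```

View pics/w8c.png

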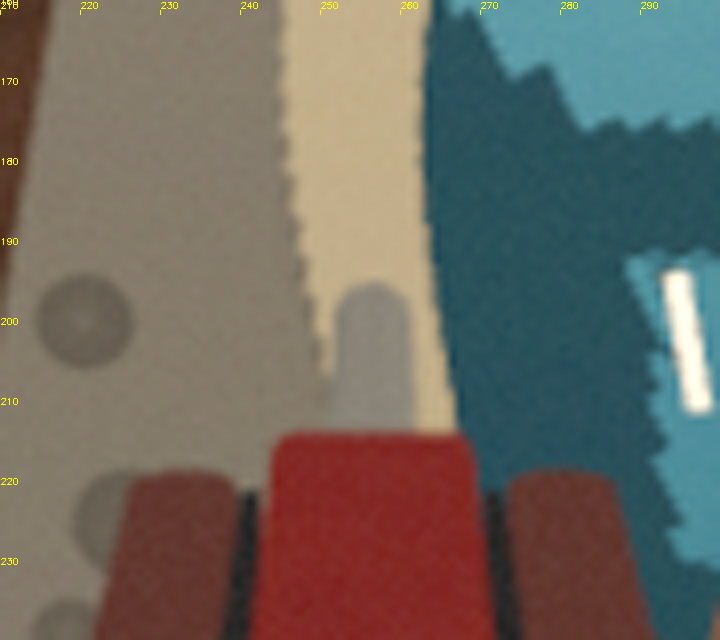

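Still centred: groove cols 249–265, tip at 256.

Call:
arm_command --steps '[{"translation": [-0.11,0.03,0],"delta_rot": [0,0,0]},{"translation": [-0.12,0.02,0],"delta_rot": [0,0,0]},{"translation": [-0.12,0.02,0],"delta_rot": [0,0,0]},{"translation": [-0.12,0.02,0],"delta_rot": [0,0,0]}]'

```text
time_s: 9.2
tool_pos: [0.5709, 0.0914, 0.0905]
ee_rot: [0.229, 0.974, -0.0, -0.0]
contact_force: [0.1, -0.8, -1.1]
gripper_width: 0.0159
```

Run:
```python
from chk import *
chk(); plan((0.5118-.0022,0.1238-.0011,.0907),63.7)
nxt([-56+3.5*i for i in range(20,28)],.0907)
```

```text
own x 11.6  lateral err(+blue) 0.2 mm
t 9.2 tcp [0.5709 0.0914 0.0905] F [ 0.1 -0.8 -1.1] w 0.0159
yaw_y 63.57 total units tool [ 2.294  0.023 -0.005] max 2.29
rot units [-0.003 -0.006 -0.016]
14.0 [-0.082  0.005 -0.007]
17.5 [-0.122  0.014 -0.   ]
21.0 [-0.121  0.01  -0.   ]
24.5 [-0.12   0.005 -0.   ]
28.0 [-0.119  0.    -0.   ]
31.5 [-0.118 -0.005 -0.   ]
35.0 [-0.117 -0.011 -0.   ]
38.5 [-0.116 -0.017 -0.   ]
```

Call:
arm_command --steps '[{"translation": [-0.12,0.01,0],"delta_rot": [0,0,0]},{"translation": [-0.12,0.01,0],"delta_rot": [0,0,0]},{"translation": [-0.12,0.01,0],"delta_rot": [0,0,0]},{"translation": [-0.12,0,0],"delta_rot": [0,0,0]}]'

```text
time_s: 9.6
tool_pos: [0.5855, 0.0854, 0.0904]
ee_rot: [0.229, 0.974, -0.0, -0.0]
contact_force: [0.5, -0.1, -0.7]
gripper_width: 0.0164
```

Run:
```python
from chk import *
chk('pics/w9c.png'); plan((0.5118-.0022,0.1238-.0011,.0907),63.7)
nxt([-56+3.5*i for i in range(24,33)],.0907)
```

```text
own x 26.8  lateral err(+blue) -0.0 mm
t 9.65 tcp [0.5858 0.0851 0.0904] F [-1.  -0.5 -1.5] w 0.0157
yaw_y 63.56 total units tool [ 2.834 -0.009 -0.008] max 2.83
rot units [-0.004 -0.003 -0.018]
28.0 [-0.023  0.003 -0.009]
31.5 [-0.118 -0.005 -0.   ]
35.0 [-0.117 -0.011 -0.   ]
38.5 [-0.116 -0.017 -0.   ]
42.0 [-0.114 -0.023 -0.   ]
45.5 [-0.113 -0.029 -0.   ]
49.0 [-0.112 -0.035 -0.   ]
52.5 [-0.111 -0.041 -0.   ]
56.0 [-0.11  -0.047 -0.   ]
```

View pics/w9c.png

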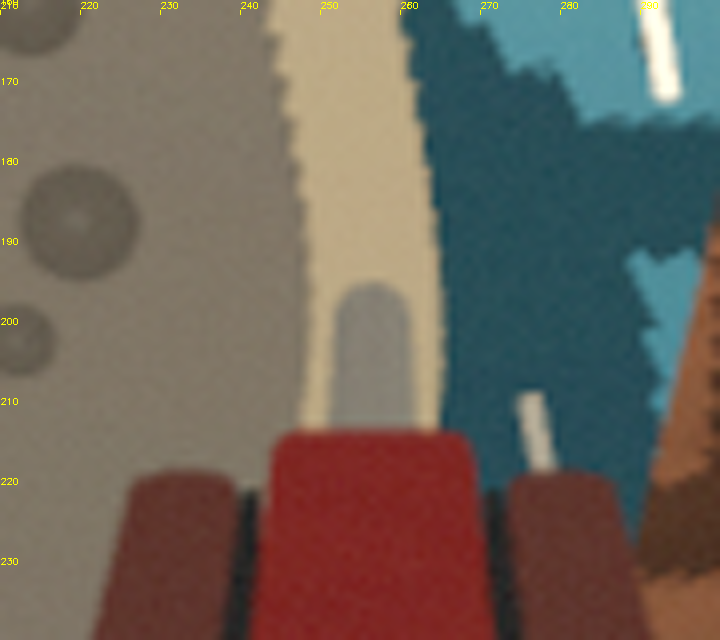

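Centred again: groove cols 248.5–265, tip at 256.5.

Call:
arm_command --steps '[{"translation": [-0.11,0,0],"delta_rot": [0,0,0]},{"translation": [-0.12,-0.01,0],"delta_rot": [0,0,0]},{"translation": [-0.12,-0.01,0],"delta_rot": [0,0,0]},{"translation": [-0.11,-0.02,0],"delta_rot": [0,0,0]}]'

```text
time_s: 10.05
tool_pos: [0.5985, 0.0774, 0.0904]
ee_rot: [0.229, 0.974, -0.0, -0.0]
contact_force: [0.3, 1.1, -0.5]
gripper_width: 0.0163
```

Run:
```python
from chk import *
chk(); plan((0.5118-.0022,0.1238-.0011,.0907),63.7)
nxt([-56+3.5*i for i in range(28,33)],.0907)
```

```text
own x 42.0  lateral err(+blue) 0.3 mm
t 10.05 tcp [0.5985 0.0774 0.0904] F [ 0.3  1.1 -0.5] w 0.0163
yaw_y 63.57 total units tool [ 3.325  0.034 -0.008] max 3.33
rot units [-0.004 -0.004 -0.016]
42.0 [ 0.004 -0.011 -0.01 ]
45.5 [-0.113 -0.029 -0.   ]
49.0 [-0.112 -0.035 -0.   ]
52.5 [-0.111 -0.041 -0.   ]
56.0 [-0.11  -0.047 -0.   ]
```

Call:
arm_command --steps '[{"translation": [-0.11,-0.04,0],"delta_rot": [0,0,0]},{"translation": [-0.11,-0.04,0],"delta_rot": [0,0,0]},{"translation": [-0.11,-0.04,0],"delta_rot": [0,0,0]},{"translation": [-0.11,-0.04,0],"delta_rot": [0,0,0]}]'

```text
time_s: 10.45
tool_pos: [0.6091, 0.0663, 0.0903]
ee_rot: [0.229, 0.974, -0.0, -0.0]
contact_force: [0.3, -0.4, -0.7]
gripper_width: 0.0158
```

Run:
```python
from chk import *
chk('pics/w10c.png'); plan((0.5118-.0022,0.1238-.0011,.0907),63.7)
nxt([56,58,60],.0907)
```

```text
own x 57.2  lateral err(+blue) 0.2 mm
t 10.5 tcp [0.6093 0.0658 0.0903] F [ 1.  -0.1 -1.7] w 0.016
yaw_y 63.55 total units tool [ 3.822  0.217 -0.012] max 3.82
rot units [-0.006 -0.002 -0.019]
56 [ 0.054  0.022 -0.013]
58 [-0.062 -0.029  0.   ]
60 [-0.062 -0.03   0.   ]
```

View pics/w10c.png

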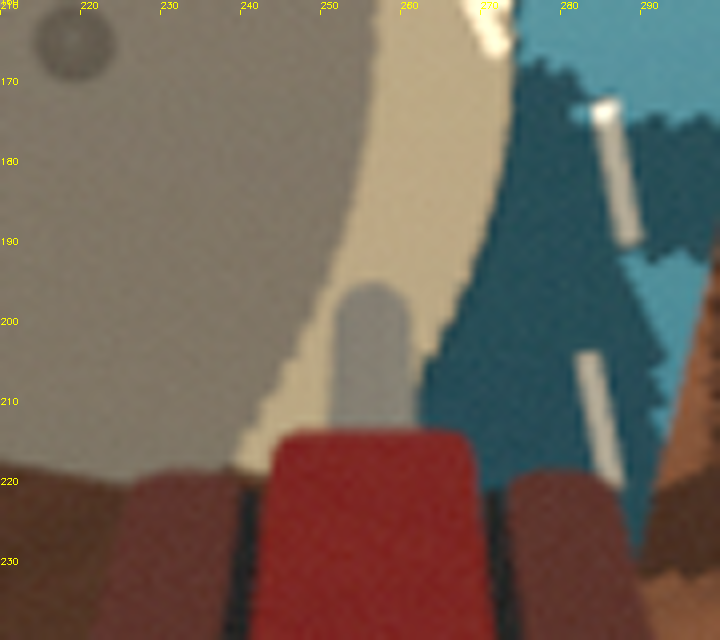

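Call:
arm_command --steps '[{"translation": [-0.11,-0.05,0],"delta_rot": [0,0,0]},{"translation": [-0.11,-0.05,0],"delta_rot": [0,0,0]},{"translation": [0,0,-0.2],"delta_rot": [0,0,0]},{"translation": [0,0,-0.6],"delta_rot": [0,0,0]},{"translation": [0,0,-0.9],"delta_rot": [0,0,0]}]'

```text
time_s: 11.0
tool_pos: [0.6121, 0.0593, 0.1379]
ee_rot: [0.229, 0.973, -0.002, -0.005]
contact_force: [-0.3, -0.4, -1.2]
gripper_width: 0.0159
```

Call:
arm_command --steps '[{"translation": [0,0,-1],"delta_rot": [0,0,0]},{"translation": [0,-0.3,-1],"delta_rot": [0,0,0]},{"translation": [0,-0.6,-0.9],"delta_rot": [0,0,0]}]'

```text
time_s: 11.3
tool_pos: [0.6003, 0.0365, 0.2282]
ee_rot: [0.228, 0.974, -0.001, -0.006]
contact_force: [0.2, -0.6, -0.9]
gripper_width: 0.0159
```

Run:
```python
from h import *
plan((0.53,-.235,.25),63.7)
```

```text
t 11.3 tcp [0.6003 0.0365 0.2282] F [ 0.2 -0.6 -0.9] w 0.0159
yaw_y 63.68 total units tool [-1.906 -9.154 -0.697] max 9.15
rot units [-0.038 -0.075 -0.003]
```

Call:
arm_command --steps '[{"translation": [-0.2,-0.95,-0.2],"delta_rot": [-0.04,-0.07,0]},{"translation": [-0.2,-0.95,-0.1],"delta_rot": [0,0,0]},{"translation": [-0.2,-0.95,-0.1],"delta_rot": [0,0,0]},{"translation": [-0.2,-0.95,-0.1],"delta_rot": [0,0,0]},{"translation": [-0.2,-0.95,-0.1],"delta_rot": [0,0,0]}]'

```text
time_s: 11.8
tool_pos: [0.5643, -0.1069, 0.2572]
ee_rot: [0.225, 0.974, 0.002, 0.007]
contact_force: [-0.3, -0.1, -0.4]
gripper_width: 0.0159
```

Run:
```python
from h import *
plan((0.53,-.235,.25),63.7)
```

```text
t 11.8 tcp [ 0.5643 -0.1069  0.2572] F [-0.3 -0.1 -0.4] w 0.0159
yaw_y 63.99 total units tool [-0.844 -4.341  0.224] max 4.34
rot units [0.044 0.09  0.036]
```

Call:
arm_command --steps '[{"translation": [-0.2,-0.95,0.05],"delta_rot": [0.04,0.09,0.03]},{"translation": [-0.2,-0.95,0.05],"delta_rot": [0,0,0]},{"translation": [-0.2,-0.95,0.05],"delta_rot": [0,0,0]},{"translation": [-0.2,-0.95,0.05],"delta_rot": [0,0,0]},{"translation": [0,-0.4,0],"delta_rot": [0,0,0]}]'

```text
time_s: 12.3
tool_pos: [0.5279, -0.2368, 0.2554]
ee_rot: [0.228, 0.974, -0.0, 0.002]
contact_force: [-0.3, 0.5, -1.0]
gripper_width: 0.0164
```

Call:
arm_command --steps '[{"translation": [0,0,0],"delta_rot": [0,0,0]}]'

```text
time_s: 12.4
tool_pos: [0.5273, -0.2378, 0.2558]
ee_rot: [0.229, 0.973, -0.0, 0.003]
contact_force: [0.2, 0.4, -0.3]
gripper_width: 0.0159
```

Run:
```python
from h import *
from plant import vision
c=vision.read_camera('wrist'); pickle.dump(c,open('w11.pkl','wb')); cv2.imwrite('pics/w11.png',c['color'])
plan((0.53,-.235,.25),63.7)
crop(c['color'],230,0,200,180,4,'pics/w11c.png')
```

```text
t 12.45 tcp [ 0.5276 -0.2371  0.2558] F [ 0.5  1.1 -1. ] w 0.0157
yaw_y 63.57 total units tool [-0.039  0.097  0.193] max 0.19
rot units [ 0.008  0.037 -0.016]
```

View pics/w11.png

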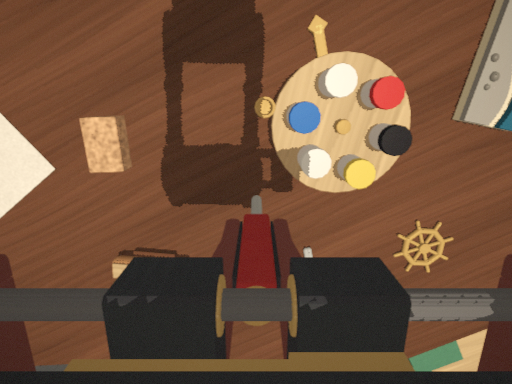

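View pics/w11c.png

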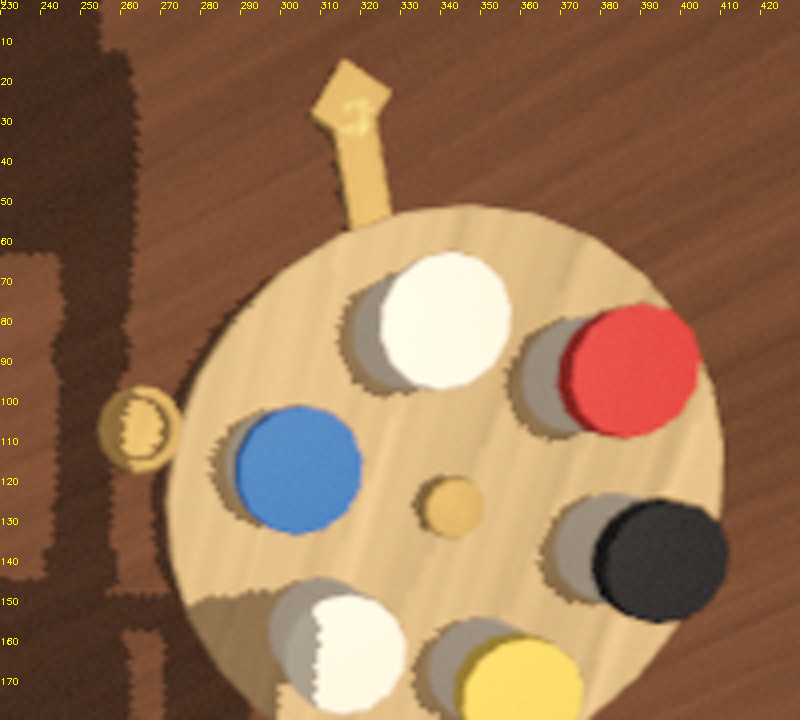

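Run:
```python
from h import *
c=pickle.load(open('w11.pkl','rb'))
lo=[(304.5,117.5),(341.25,80),(387.5,92.5),(395,140),(360,173.5),(316.25,163.25)]
X=np.array([plane(c,u,.082)[:2] for u in lo]); c0=X.mean(0); print('axis',c0,np.linalg.norm(X-c0,axis=1).round(4),np.degrees(np.arctan2(*(X-c0).T[::-1])).round(1))
h=plane(c,(265.1,107.5),.046)[:2]; print('hole',h,np.linalg.norm(h-c0),np.degrees(np.arctan2(*(h-c0)[::-1])))
for u in ((316.25,14.5),(322.75,55)):
    q=plane(c,u,.008)[:2]; print('ptr',q,np.linalg.norm(q-c0),np.degrees(np.arctan2(*(q-c0)[::-1])))
print('hull',plane(c,(160,262),.06))
t=plane(c,(256.5,195),0)
plan((h[0],h[1],.15),63.7)
```

```text
axis [ 0.53181239 -0.12522924] [0.0517 0.0516 0.0514 0.0508 0.0515 0.0515] [-129.8  169.2  110.2   49.9   -9.9  -69.4]
hole [ 0.47187545 -0.19740132] 0.09381495160281696 -129.70870459301156
ptr [ 0.40392707 -0.09501658] 0.13140570759723316 166.70769796090306
ptr [ 0.44859293 -0.10560383] 0.08550225605295321 166.73054294957134
hull [ 0.58510629 -0.40538936  0.06      ]
t 12.45 tcp [ 0.5276 -0.2371  0.2558] F [ 0.5  1.1 -1. ] w 0.0157
yaw_y 63.57 total units tool [2.271 0.353 3.515] max 3.52
rot units [ 0.008  0.037 -0.016]
```

Call:
arm_command --steps '[{"translation": [0.5,0.07,0.5],"delta_rot": [0,0.03,0]},{"translation": [0.6,0.08,0.8],"delta_rot": [0,0,0]},{"translation": [0.6,0.08,0.8],"delta_rot": [0,0,0]},{"translation": [0.55,0.08,0.8],"delta_rot": [0,0,0]},{"translation": [0,0,0],"delta_rot": [0,0,0]}]'

```text
time_s: 12.95
tool_pos: [0.4723, -0.1907, 0.167]
ee_rot: [0.225, 0.974, 0.002, 0.002]
contact_force: [0.1, -0.6, -1.1]
gripper_width: 0.016
```

Run:
```python
from h import *
from plant import vision
c=vision.read_camera('wrist'); pickle.dump(c,open('w12.pkl','wb')); crop(c['color'],200,110,150,120,5,'pics/w12.png')
plan((0.471,-.1986,.135),63.7)
print('hole px',proj(c,(.4714,-.1975,.046)))
```

```text
t 13.0 tcp [ 0.4739 -0.1916  0.1698] F [-1.2  0.6 -0.2] w 0.0161
yaw_y 63.98 total units tool [-0.007 -0.258  1.157] max 1.16
rot units [0.033 0.055 0.035]
hole px [247.9875135  185.38704398]
```

View pics/w12.png

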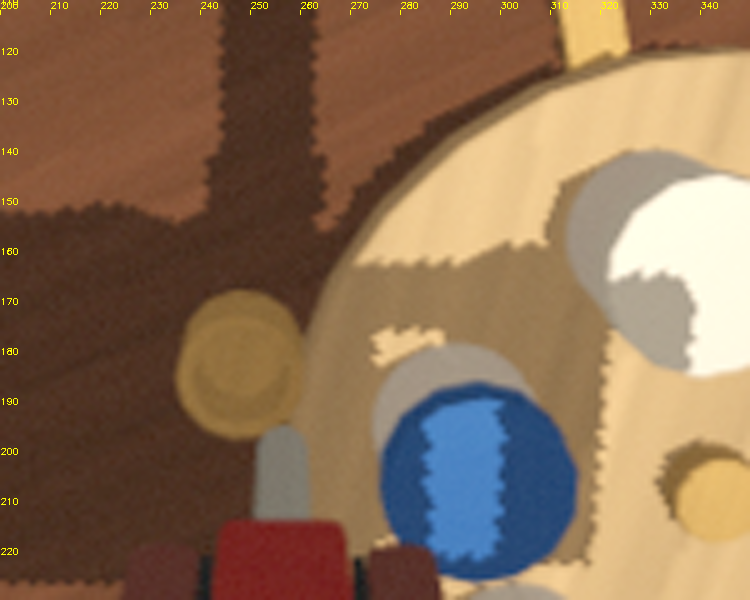

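Call:
arm_command --steps '[{"translation": [0,-0.26,0.5],"delta_rot": [0.03,0.05,0.03]},{"translation": [0,0,0.6],"delta_rot": [0,0,0]},{"translation": [0,0,0],"delta_rot": [0,0,0]}]'

```text
time_s: 13.3
tool_pos: [0.4743, -0.1999, 0.1403]
ee_rot: [0.226, 0.974, -0.001, 0.004]
contact_force: [0.5, 0.0, -1.4]
gripper_width: 0.0158
```

Run:
```python
from h import *
from plant import vision
c=vision.read_camera('wrist'); pickle.dump(c,open('w13.pkl','wb')); crop(c['color'],200,140,120,90,6,'pics/w13.png')
plan((0.471,-.1986,.110),63.7)
print('hole px',proj(c,(.4714,-.1975,.046)))
```

```text
t 13.35 tcp [ 0.4748 -0.2001  0.1418] F [-0.2 -0.  -0.8] w 0.016
yaw_y 63.85 total units tool [ 0.148 -0.009  1.059] max 1.06
rot units [-0.002  0.08   0.019]
hole px [256.30462017 186.42827843]
```

View pics/w13.png

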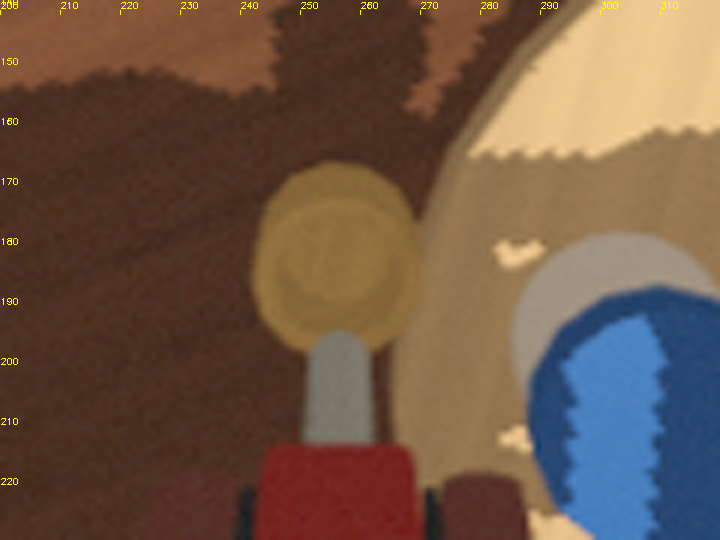

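Call:
arm_command --steps '[{"translation": [0.15,0,0.2],"delta_rot": [0,0.08,0.02]},{"translation": [0,0,0.15],"delta_rot": [0,0,0]}]'

```text
time_s: 13.55
tool_pos: [0.4722, -0.1992, 0.1336]
ee_rot: [0.228, 0.974, -0.001, 0.002]
contact_force: [0.4, -0.0, -1.6]
gripper_width: 0.0156
```

Run:
```python
from h import *
from plant import vision
c=vision.read_camera('wrist'); pickle.dump(c,open('w14.pkl','wb')); crop(c['color'],200,140,120,90,6,'pics/w14.png')
plan((0.471,-.1986,.110),63.7)
print('hole px',proj(c,(.4714,-.1975,.046)))
```

```text
t 13.6 tcp [ 0.4722 -0.1992  0.133 ] F [-0.7  0.1 -1.6] w 0.016
yaw_y 63.65 total units tool [0.046 0.002 0.767] max 0.77
rot units [-0.004  0.022 -0.006]
hole px [256.81799974 191.67416009]
```

View pics/w14.png

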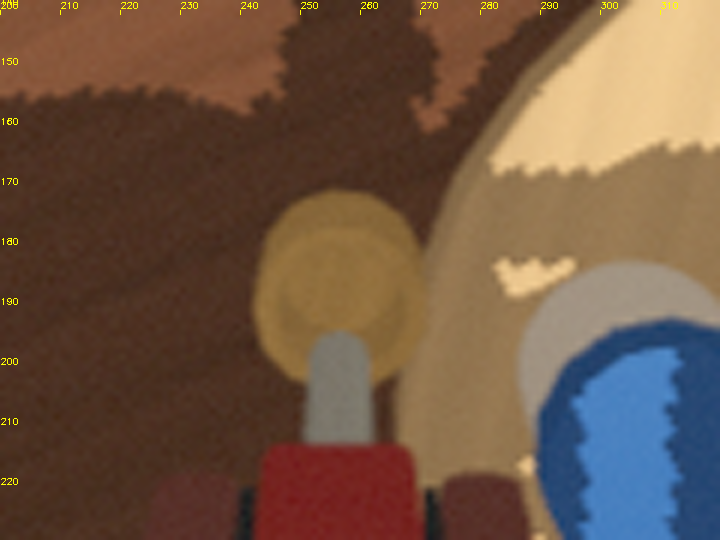

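Call:
arm_command --steps '[{"translation": [0.05,0,0.15],"delta_rot": [0,0.02,0]},{"translation": [0,0,0.15],"delta_rot": [0,0,0]}]'

```text
time_s: 13.8
tool_pos: [0.4713, -0.1989, 0.1246]
ee_rot: [0.228, 0.974, -0.001, 0.001]
contact_force: [-1.2, 0.2, -0.9]
gripper_width: 0.0156
```

Run:
```python
from h import *
from plant import vision
c=vision.read_camera('wrist'); pickle.dump(c,open('w15.pkl','wb')); crop(c['color'],200,140,120,90,6,'pics/w15.png')
plan((0.471,-.1986,.110),63.7)
print('hole px',proj(c,(.4714,-.1975,.046)))
```

```text
t 13.85 tcp [ 0.4711 -0.1988  0.1237] F [ 0.3 -0.4 -0.9] w 0.0159
yaw_y 63.65 total units tool [0.005 0.005 0.458] max 0.46
rot units [-0.004  0.007 -0.007]
hole px [256.98000904 195.97679386]
```

View pics/w15.png

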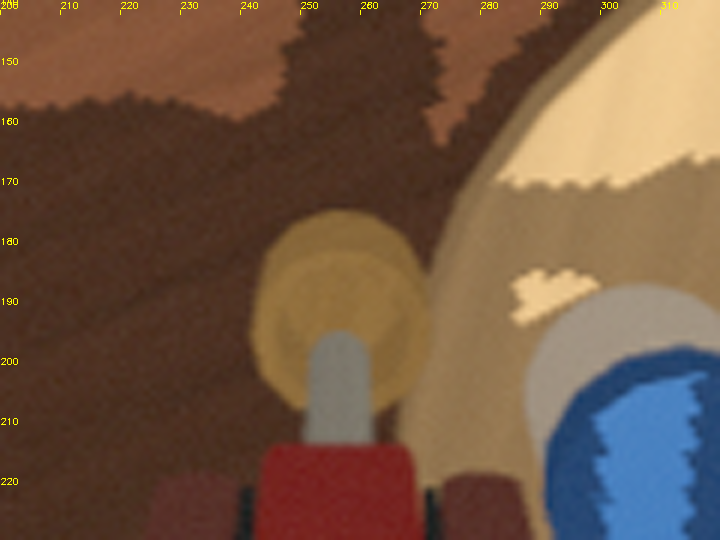

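The tip at (256.5,195) is over the centre of the mouth at (257,195.5). Inserting now.

Call:
arm_command --steps '[{"translation": [0,0,0.15],"delta_rot": [0,0,0]},{"translation": [0,0,0.15],"delta_rot": [0,0,0]},{"translation": [0,0,0.12],"delta_rot": [0,0,0]},{"translation": [0,0,0],"delta_rot": [0,0,0]}]'

```text
time_s: 14.25
tool_pos: [0.4708, -0.1987, 0.1096]
ee_rot: [0.228, 0.974, -0.0, 0.0]
contact_force: [0.5, -0.0, -1.6]
gripper_width: 0.0159
```

Run:
```python
from h import *
from plant import vision
c=vision.read_camera('wrist'); pickle.dump(c,open('w16.pkl','wb')); crop(c['color'],200,140,120,90,6,'pics/w16.png')
plan((0.471,-.1986,.110),63.7)
print('hole px',proj(c,(.4714,-.1975,.046)))
```

```text
t 14.3 tcp [ 0.4709 -0.1987  0.1099] F [-0.  -0.8 -0.6] w 0.016
yaw_y 63.65 total units tool [-0.001  0.005 -0.004] max 0.0
rot units [-0.004  0.005 -0.007]
hole px [257.01422574 202.56884403]
```

View pics/w16.png

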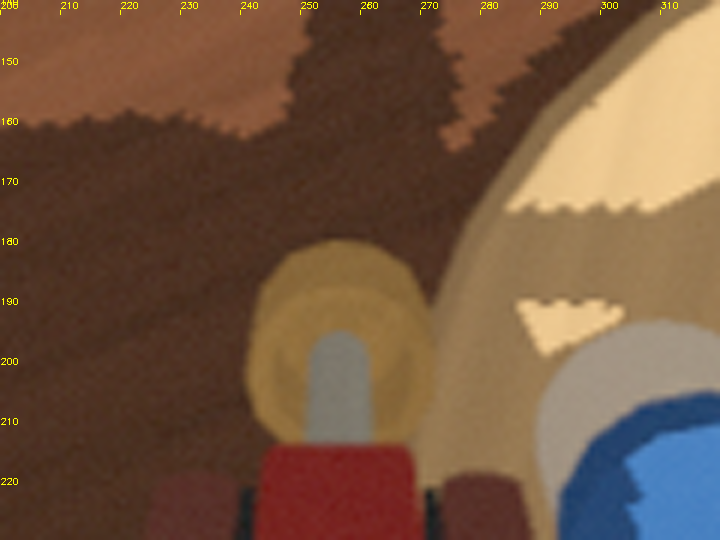

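```bash
cat > arc.py <<'E'
from h import *
from plant import get_state,vision
AX=np.array([.532,-.1247]); OFF=np.array([-.0005,-.0011])
def arc(a0,da,n,z=.110):
    p,R=tool(get_state()); v=p[:2]-OFF-AX; print('tip r %.1f mm ang %.1f'%(np.linalg.norm(v)*1e3,np.degrees(np.arctan2(v[1],v[0]))%360-360))
    prev=p
    for i in range(n):
        a=np.radians(a0+da*i); t=np.r_[AX+.095*np.array([np.cos(a),np.sin(a)])+OFF,z]; print(round(a0+da*i,1),(R.inv().apply(t-prev)/.03).round(2)); prev=t
    plan(np.r_[p[:2],z],63.7)
E
python3 - <<'E'
from arc import *
arc(-133,-3,8)
E
```

```text
tip r 94.8 mm ang -129.7
-133 [ 0.18  0.04 -0.  ]
-136 [ 0.16  0.05 -0.  ]
-139 [ 0.15  0.06 -0.  ]
-142 [ 0.15  0.07 -0.  ]
-145 [ 0.15  0.08 -0.  ]
-148 [ 0.14  0.08 -0.  ]
-151 [ 0.14  0.09 -0.  ]
-154 [ 0.13  0.1  -0.  ]
t 14.3 tcp [ 0.4709 -0.1987  0.1099] F [-0.  -0.8 -0.6] w 0.016
yaw_y 63.65 total units tool [-0.    -0.    -0.004] max 0.0
rot units [-0.004  0.005 -0.007]
```

Call:
arm_command --steps '[{"translation": [0.17,0.04,0],"delta_rot": [0,0,0]},{"translation": [0.16,0.05,0],"delta_rot": [0,0,0]},{"translation": [0.15,0.06,0],"delta_rot": [0,0,0]},{"translation": [0.15,0.07,0],"delta_rot": [0,0,0]}]'

```text
time_s: 14.7
tool_pos: [0.4563, -0.1837, 0.1105]
ee_rot: [0.228, 0.974, -0.0, 0.001]
contact_force: [0.5, 0.2, 0.3]
gripper_width: 0.016
```

Run:
```python
from arc import *
c=vision.read_camera('wrist'); crop(c['color'],200,110,150,120,5,'pics/w17.png')
arc(-145,-3,8)
```

```text
tip r 94.9 mm ang -142.8
-145 [0.11 0.05 0.02]
-148 [ 0.14  0.08 -0.  ]
-151 [ 0.14  0.09 -0.  ]
-154 [ 0.13  0.1  -0.  ]
-157 [ 0.13  0.1  -0.  ]
-160 [ 0.12  0.11 -0.  ]
-163 [ 0.12  0.12 -0.  ]
-166 [ 0.11  0.12 -0.  ]
t 14.75 tcp [ 0.4559 -0.1832  0.1106] F [ 0.5 -0.3 -0.5] w 0.0161
yaw_y 63.65 total units tool [0.    0.    0.019] max 0.02
rot units [-0.002  0.011 -0.007]
```

View pics/w17.png

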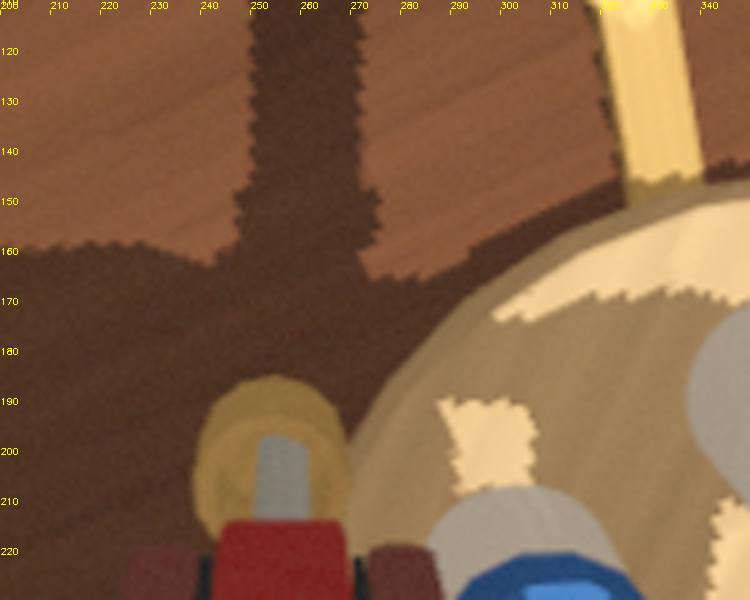

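Call:
arm_command --steps '[{"translation": [0.11,0.05,0.02],"delta_rot": [0,0,0]},{"translation": [0.14,0.08,0],"delta_rot": [0,0,0]},{"translation": [0.14,0.09,0],"delta_rot": [0,0,0]},{"translation": [0.13,0.1,0],"delta_rot": [0,0,0]},{"translation": [0.13,0.1,0],"delta_rot": [0,0,0]}]'

```text
time_s: 15.25
tool_pos: [0.4432, -0.1617, 0.1103]
ee_rot: [0.228, 0.974, -0.0, 0.001]
contact_force: [0.9, 0.2, -0.9]
gripper_width: 0.0159
```

Run:
```python
from arc import *
arc(-160,-3,8)
```

```text
tip r 95.3 mm ang -157.8
-160 [0.08 0.09 0.01]
-163 [ 0.12  0.12 -0.  ]
-166 [ 0.11  0.12 -0.  ]
-169 [ 0.1   0.13 -0.  ]
-172 [ 0.1   0.13 -0.  ]
-175 [ 0.09  0.14 -0.  ]
-178 [ 0.08  0.14 -0.  ]
-181 [ 0.07  0.15 -0.  ]
t 15.25 tcp [ 0.4432 -0.1617  0.1103] F [ 0.9  0.2 -0.9] w 0.0159
yaw_y 63.64 total units tool [0.    0.    0.011] max 0.01
rot units [-0.002  0.02  -0.008]
```

Call:
arm_command --steps '[{"translation": [0.08,0.09,0.01],"delta_rot": [0,0.02,0]},{"translation": [0.12,0.12,0],"delta_rot": [0,0,0]},{"translation": [0.11,0.12,0],"delta_rot": [0,0,0]},{"translation": [0.1,0.13,0],"delta_rot": [0,0,0]},{"translation": [0.1,0.13,0],"delta_rot": [0,0,0]}]'

```text
time_s: 15.75
tool_pos: [0.4368, -0.137, 0.11]
ee_rot: [0.228, 0.974, -0.0, -0.0]
contact_force: [0.2, -0.0, -1.1]
gripper_width: 0.0158
```

Run:
```python
from arc import *
c=vision.read_camera('wrist'); cv2.imwrite('pics/w18.png',c['color'])
arc(-175,-3,8)
```

```text
tip r 95.4 mm ang -173.6
-175 [0.03 0.07 0.  ]
-178 [0.08 0.14 0.  ]
-181 [0.07 0.15 0.  ]
-184 [0.07 0.15 0.  ]
-187 [0.06 0.15 0.  ]
-190 [0.05 0.16 0.  ]
-193 [0.04 0.16 0.  ]
-196 [0.03 0.16 0.  ]
t 15.8 tcp [ 0.4367 -0.1364  0.11  ] F [ 0.5  0.1 -1.5] w 0.0157
yaw_y 63.66 total units tool [-0. -0.  0.] max 0.0
rot units [ 0.001 -0.004 -0.005]
```

View pics/w18.png

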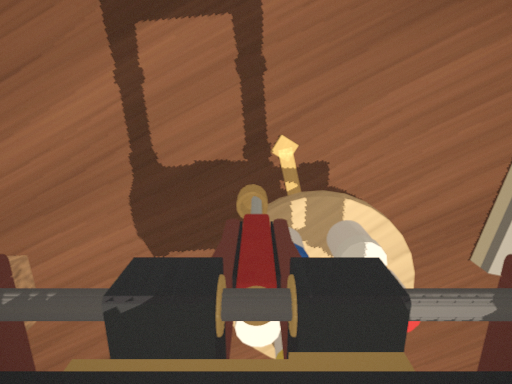

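Call:
arm_command --steps '[{"translation": [0.03,0.08,0],"delta_rot": [0,0,0]},{"translation": [0.08,0.14,0],"delta_rot": [0,0,0]},{"translation": [0.07,0.15,0],"delta_rot": [0,0,0]},{"translation": [0.07,0.15,0],"delta_rot": [0,0,0]},{"translation": [0.06,0.15,0],"delta_rot": [0,0,0]}]'

```text
time_s: 16.3
tool_pos: [0.4373, -0.1128, 0.11]
ee_rot: [0.228, 0.974, -0.0, -0.0]
contact_force: [-0.1, -1.3, -1.2]
gripper_width: 0.0157
```

Run:
```python
from arc import *
arc(-190,-2,5)
d={}
for n in ('scene','side','wrist'):
    d[n]=vision.read_camera(n)
pickle.dump(d,open('c19.pkl','wb'))
crop(d['scene']['color'],170,160,110,90,7,'pics/s19.png'); crop(d['side']['color'],235,140,100,80,7,'pics/d19.png')
crop(d['wrist']['color'],220,120,130,110,6,'pics/w19.png')
```

```text
tip r 95.1 mm ang -187.9
-190 [ 0.03  0.11 -0.  ]
-192 [ 0.03  0.11 -0.  ]
-194 [ 0.03  0.11 -0.  ]
-196 [ 0.02  0.11 -0.  ]
-198 [ 0.02  0.11 -0.  ]
t 16.3 tcp [ 0.4373 -0.1128  0.11  ] F [-0.1 -1.3 -1.2] w 0.0157
yaw_y 63.64 total units tool [ 0. -0. -0.] max 0.0
rot units [-0.001 -0.004 -0.008]
```

View pics/s19.png

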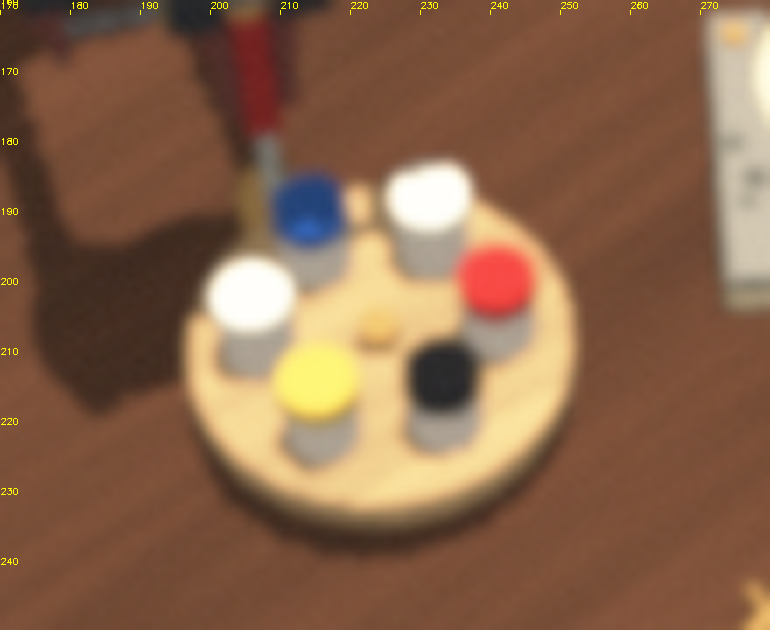

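View pics/d19.png

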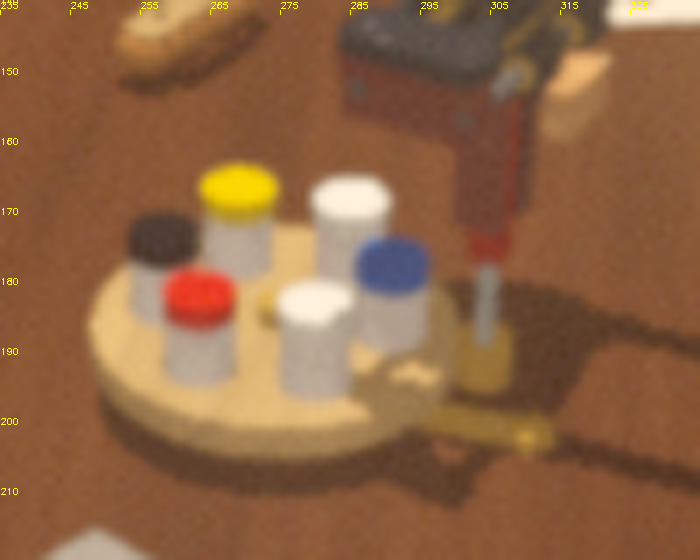

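View pics/w19.png

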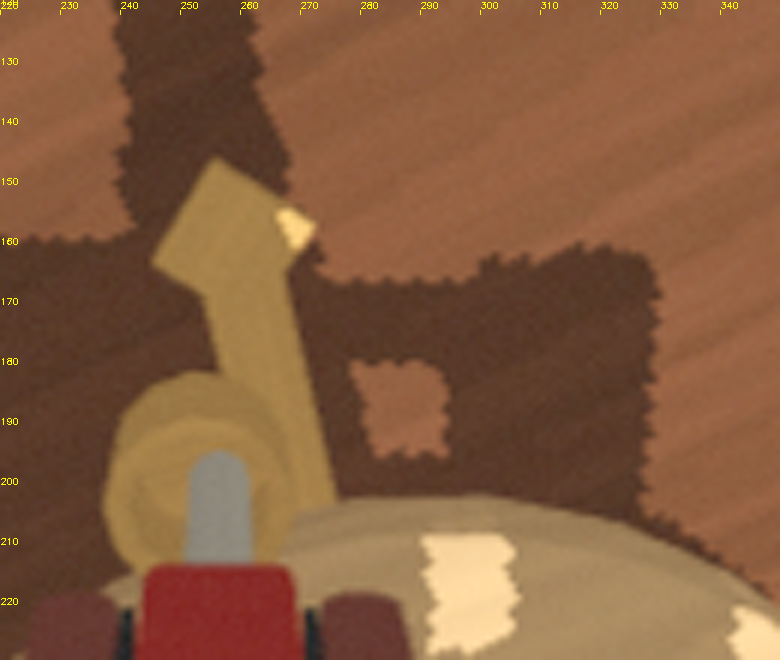

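```bash
cat > ang.py <<'E'
from h import *
def ang(c,lo):
    X=np.array([plane(c,u,.082)[:2] for u in lo]); c0=X.mean(0); a=np.degrees(np.arctan2(*(X-c0).T[::-1])); n=np.arange(6)
    b=[(ai+60*i+180)%360-180 for i,ai in enumerate(a)]; b=np.degrees(np.unwrap(np.radians(b))); print('axis',c0.round(4),'r',np.linalg.norm(X-c0,axis=1).round(4),'blue ang',np.round(b,1),'mean',b.mean().round(1))
E
python3 - <<'E'
from ang import *
d=pickle.load(open('c19.pkl','rb')); d0=pickle.load(open('cams0.pkl','rb'))
ang(d0['scene'],[(206,200.6),(215.6,188.6),(232.8,188.6),(241,201.6),(231.8,213.6),(213.8,213.2)])
ang(d['scene'],[(214,189.6),(231.3,188.1),(241,200),(233.6,213.6),(215.1,214.1),(205.9,202.1)])
k=7
ang(d0['side'],[(286,169.25),(291,177),(279.25,184.25),(262.5,182),(258.75,172.75),(270,166.5)])
s=[(392,265),(316,302),(199,292),(163,240),(239,186),(350,196)]
ang(d['side'],[(235+x/7,140+y/7) for x,y in s])
E
```

```text
axis [ 0.5359 -0.1269] r [0.052  0.052  0.0519 0.052  0.052  0.0508] blue ang [-131.4 -130.3 -130.2 -133.1 -129.9 -131.2] mean -131.0
axis [ 0.5364 -0.1274] r [0.052  0.0522 0.0519 0.0542 0.0509 0.052 ] blue ang [175.8 175.6 174.1 175.3 174.  173.7] mean 174.7
axis [ 0.5338 -0.1164] r [0.0511 0.0517 0.0535 0.0544 0.0515 0.0541] blue ang [-130.5 -126.3 -130.1 -128.  -130.4 -129.7] mean -129.2
axis [ 0.5341 -0.1165] r [0.0531 0.0487 0.0512 0.0508 0.0542 0.0549] blue ang [168.3 175.2 173.4 180.  173.  177. ] mean 174.5
```

Call:
arm_command --steps '[{"translation": [0.03,0.11,0],"delta_rot": [0,0,0]},{"translation": [0.03,0.11,0],"delta_rot": [0,0,0]},{"translation": [0.03,0.11,0],"delta_rot": [0,0,0]},{"translation": [0.02,0.07,0],"delta_rot": [0,0,0]},{"translation": [0,0,0],"delta_rot": [0,0,0]}]'

```text
time_s: 16.95
tool_pos: [0.4398, -0.0998, 0.1099]
ee_rot: [0.228, 0.974, -0.0, -0.0]
contact_force: [0.6, 0.3, -1.6]
gripper_width: 0.0159
```

Run:
```python
from arc import *
arc(-196,-2,2)
d={}
for n in ('scene','side','wrist'):
    d[n]=vision.read_camera(n)
pickle.dump(d,open('c20.pkl','wb'))
crop(d['scene']['color'],170,160,110,90,7,'pics/s20.png'); crop(d['side']['color'],235,140,100,80,7,'pics/d20.png')
crop(d['wrist']['color'],220,120,130,110,6,'pics/w20.png')
```

```text
tip r 95.3 mm ang -195.8
-196 [-0.01  0.01 -0.  ]
-198 [ 0.02  0.11 -0.  ]
t 16.95 tcp [ 0.4398 -0.0998  0.1099] F [ 0.6  0.3 -1.6] w 0.0159
yaw_y 63.65 total units tool [ 0.    -0.    -0.003] max 0.0
rot units [-0.003 -0.006 -0.006]
```

View pics/s20.png

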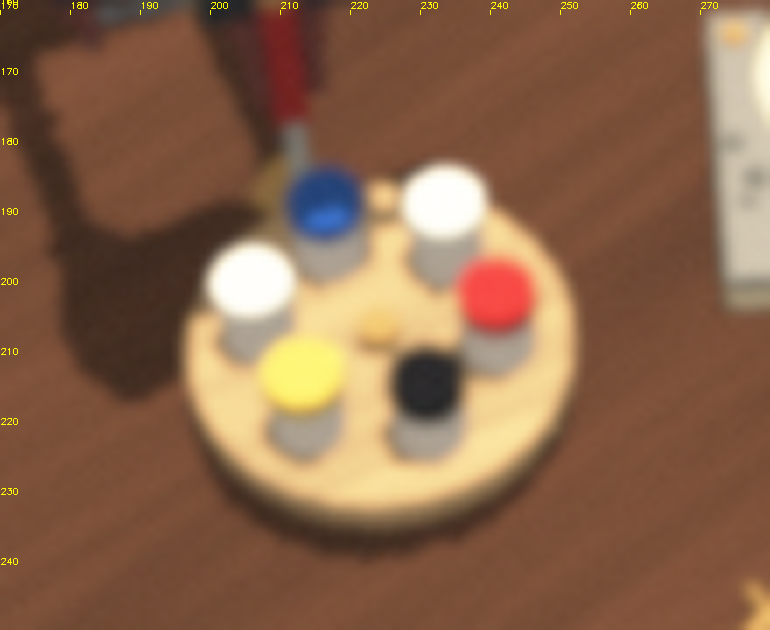

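View pics/d20.png

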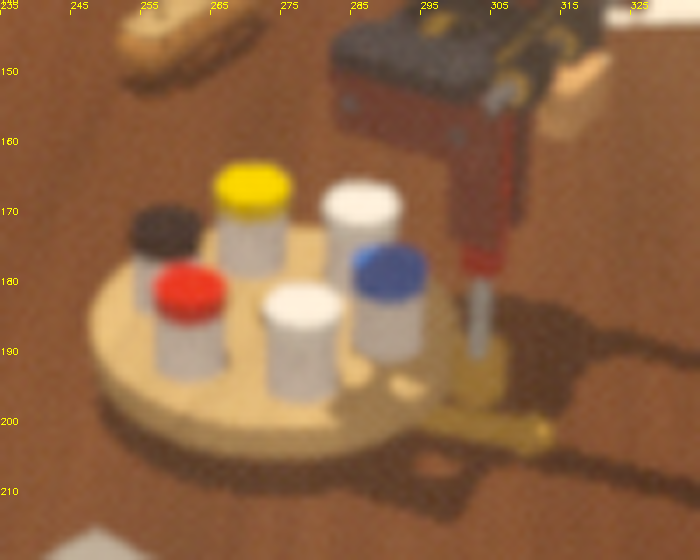

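View pics/w20.png

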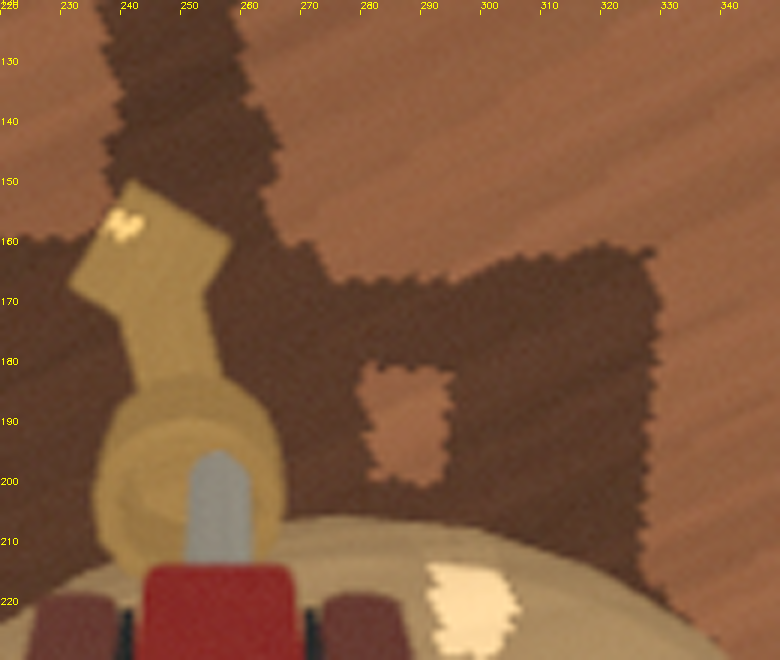

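Run:
```python
from ang import *
d=pickle.load(open('c20.pkl','rb'))
ang(d['scene'],[(170+x/7,160+y/7) for x,y in [(326,201),(444,203),(497,293),(426,383),(303,373),(251,280)]])
ang(d['side'],[(235+x/7,140+y/7) for x,y in [(391,273),(303,305),(190,290),(166,232),(253,187),(362,204)]])
c=d['wrist']; AX=np.array([.532,-.1247])
for n,u,z in (('hole',(251.5,203),.046),('ptip',(242,150),.008),('pshaft',(250,183.3),.008)):
    q=plane(c,u,z)[:2]-AX; print(n,(q+AX).round(4),np.linalg.norm(q).round(4),np.degrees(np.arctan2(q[1],q[0])).round(1))
# line fit direction of pointer
a,b=plane(c,(242,150),.008)[:2],plane(c,(250,183.3),.008)[:2]; e=a-b; print('ptr dir',np.degrees(np.arctan2(e[1],e[0])))
```

```text
axis [ 0.5365 -0.1274] r [0.051  0.0523 0.0519 0.0535 0.0511 0.0527] blue ang [166.7 167.6 166.7 166.  167.  165.4] mean 166.6
axis [ 0.5336 -0.1152] r [0.0538 0.048  0.0522 0.0514 0.0533 0.054 ] blue ang [162.6 167.9 167.6 170.8 166.7 169.4] mean 167.5
hole [ 0.4388 -0.1029] 0.0957 166.8
ptip [ 0.4031 -0.0948] 0.1323 167.0
pshaft [ 0.4328 -0.102 ] 0.1018 167.1
ptr dir 166.40480371907037
```

Run:
```python
from plant import get_state,order
s=get_state(); print(s['time_s'],s['tool_pos'],s['gripper_width'],s['contact_force'],abs(s['joint_velocities']).max())
print(order.sign_off())
```

```text
17.1 [ 0.43973882 -0.10014218  0.10989315] 0.01612606088151577 [ 0.56411162 -0.16140059 -0.42135298] 0.0034444483043831087
the job is handed in; nothing more can be done
None
```

I ran the stylus down the whole seam, then used it to turn the carousel until the blue jar lined up with the pointer. The job was handed in at 17.1 s with the stylus still gripped in the hole; sign-off gives no verdict.

**Seam:** I ran the tip from the stud end (own x −56 mm) to past the far end (about +64 mm) at roughly 0.04 m/s. Wrist pictures on the way showed it between the groove walls, within about 1 mm of centre. The tip was 0.5 to 3 mm above the groove floor by my estimate. I felt no floor contact, and the forces stayed within sensor noise.

**Carousel:** The tip is about 12 mm down in the brass hole, and I turned the carousel clockwise about 63° with the stylus alone.

| Last check | Result |
|---|---|
| Blue jar angle | 166.6° (scene camera), 167.5° (side camera), 166.8° (hole, wrist camera) |
| Pointer angle | 167.0–167.1° (one fit gave 166.4°) |
| Lid distance from its place | under 1 mm |
| Tip distance from hole centre | 4.5–5 mm, resting against the hole wall (limit 8 mm) |
| Arm | still, with the gripper 16 mm open on the handle |

**Disagreements:**
- The scene and side cameras differed by up to about 10 mm in absolute position, so I used the wrist camera for positions.
- At the seam start the wrist pictures showed the tip about 2 mm to one side. I corrected that before lowering it to the floor.

I didn't touch any bystander that I know of, but I took no separate final measurement of their positions.

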